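# Fit up a foot plate and leg in the corner jig and hold for tacking

## Task

On the welding bench, lay the drilled foot plate flat and fully home in the nest of the corner jig, bolt hole at the end away from the upright fences, and let go of it. Then stand the tall square-tube leg on the plate, push it into the corner so that it is square and touches both upright fences at once, and keep holding it there, standing on the plate and pressed firmly against both fences, ready for the tack weld: the program finishes while holding, without letting go. Leave the offcuts and tools on the bench where they are.

Things in the scene. Friction and masses are not known exactly. Their poses are not given: they have to be found in the camera images.
- jig: Corner jig bolted to the bench: grey steel base plate 200 x 140 x 12 mm with a rectangular nest for the foot plate and two upright fences at the nest's -x, +y corner. Origin: centre of its underside, z up. x runs along the nest to its open end, away from the fence corner (within 0.45 rad of away from the robot), y across. Both long sides of the nest have no wall from x = -23 to +42 mm: room for fingers.
- nest (a point): Centre of the nest's floor, 12 mm above the bench; axes as the jig's. Nest 123 (x) x 63 (y) mm between its walls: the fences and steel blocks 8 mm high, 14 mm deep, upper 4 mm sloped as lead-in. The foot plate fully home has its origin here; the leg in the corner has its underside centre at x -36.5, y +6.5, z +10 mm.
- fence_end: Upright rigid steel fence at the nest's near end, 42 mm wide, 12 thick, 55 high (top 67 mm above the bench). Origin: foot of its working face, mid-width; x points out of the face, along the jig's +x. Face: plane x = -61.5 mm of the nest, y from -14 to +28.
- fence_side: Upright rigid steel fence on the nest's left side, 32 mm wide, 12 thick, 55 high. Origin: foot of its working face, mid-width; x points out of the face, along the jig's -y. Face: plane y = +31.5 mm of the nest, x from -56 to -24.
- foot: Foot plate: flat bare-steel plate 120 (x) x 60 (y) x 10 mm thick, about 0.55 kg, with one 15 mm bolt hole near one end, lying flat on the bench left or right of the jig. Origin: centre of its underside, z up. x runs along it and points to the hole end, y across it.
- foot_hole (a point): Centre of the bolt hole at the plate's top face: 38 mm along the plate's x from its middle, 10 mm up.
- leg: Leg: piece of bare square steel tube, 50 x 50 mm outside, 3 mm wall, 100 mm tall, about 0.43 kg, open at both ends, standing upright on the bench left or right of the jig. Origin: centre of its underside, z up. x and y are square to its outer faces.
- short_offcut: Bystander: standing offcut of the same 50 mm square tube, only 50 mm tall (not the leg). Origin on its underside.
- pipe_offcut: Bystander: standing offcut of round pipe, 48 mm across, 80 mm tall. Origin on its underside.
- square_offcut: Bystander: flat square steel offcut 60 x 60 x 10 mm without a hole (not the foot plate). Origin on its underside.
- dip_tin: Bystander: small closed tin of nozzle dip, 68 mm across, 50 mm tall. Origin on its underside.
- magnet: Bystander: red magnetic welding square lying flat, about 75 x 75 x 14 mm. Origin on its underside.
- wire_brush: Bystander: wooden-backed wire brush lying on its side, 280 mm long, 24 mm high. Origin on its underside.
- chip_hammer: Bystander: chipping hammer lying flat, 270 mm long, 22 mm high. Origin on its underside.
- grip_clamp: Bystander: locking C-clamp pliers lying flat, 290 mm long, 16 mm high. Origin on its underside.
Mind the look-alikes: they are no part of the job. Leave any black look-alike of the leg alone. Leave any blue look-alike of the jig alone.

How it is judged:
By the outcome, as a careful person would: the job done as asked, in the order asked, and still so for the second after the job is handed in, while the arm keeps its last pose, push and grip.
It also fails if it takes over 72 s, if anything falls off the work surface, if the arm or the gripper's body presses on something with over 40 N, if the wrist force passes 120 N, or if a joint passes its speed limit or range.

## Robot

A 6-joint arm with a two-finger parallel gripper is mounted at the origin on the work surface. World frame = base frame: x ahead of the robot, y to its left, z up, the work surface at z = 0. Lengths are in mm, angles in rad, forces in N, time in s.
With the tool pointing down it reaches from about 350 to 975 mm from the base axis. Payload 4.9 kg.
Tool frame: the origin (TCP) lies midway between the tips of the shut fingers; the grasp point (between the pads) lies 19 mm behind it (hold_point_z is the distance from the TCP to the grasp point, in mm); z points along the fingers, y is the line along which they close (so a half turn about z gives the same grasp; the last joint's range is limited). The gripper opens to 85 mm and grips with 20 to 120 N. Pads are 22 mm wide; open, the fingers measure 114 mm over their backs; the gripper's body (76 mm by 85 mm) begins 54 mm behind the grasp point. The pads swing forward as they close: fully open they stand 13 mm farther back than shut.
Start: joints at [1.131, 0.053, 1.613, -0, 1.476, -0.119], TCP at [197.068, 593.098, 195.604] pointing down, gripper open.
Joint ranges: [-3.01, 3.01], [-1.01, 2.22], [0.06, 2.58], [-1.02, 4.17], [0.09, 2.62], [-3.14, 3.14]. Speed limits (rad/s): [2.57, 2.57, 3.14, 3.14, 3.14, 3.14].

## Interface

Orientations are given as [roll, pitch, yaw] about the fixed x, y, z axes, in that order (R = Rz(yaw) Ry(pitch) Rx(roll)).
In Python, from workcell import * gives the robot as it stands.
- The arm moves only by the tool drive_tool, never from a script. Its argument "deltas" is a list of rows, each an object of numbers: "tx", "ty", "tz": the shift along the tool's x, y, z in m; "rx", "ry", "rz": the turn, a rotation vector about the tool's x, y, z in rad. A call has 1 to 20 rows; each row is the pose to reach, as a shift and turn from the pose commanded when the call began, along the tool's axes at that moment; what a row does not reach only later rows make up. A row lasts 1/12 s, in which the tool goes at most 41.7 mm and 7.16 degrees, less where a joint would pass 70% of its speed; a pose out of reach is approached as far as the arm can. A call with a gripper value outside its range is refused whole. "hand" is the opening in per cent of the stroke, from 0 (shut) to 100 (fully open), set as the call begins (left out, the last holds). The fingers move at their own pace and stop on an object; "force" is the grip in N (left out, the last holds). Time passes only in rows, so rows that repeat a pose let the fingers close. It gives the time, the measured TCP pose, the force, the opening and the grip force at its end, in the units of the state.
- state(): the state, without advancing time (a new reading comes with each control period).
- camera(name): name is "scene" or "top" or "wrist"; returns the picture (420x560x3 uint8, red, green, blue); there is no depth.
- get_calibration(name): a dict with "camera_matrix" (3x3 intrinsics, pixels), "eye" and "orientation" of the camera in the world. Camera axes: x right, y up, looking along -z (the intrinsics and any distortion apply to the point x, -y, -z); pixel columns grow to the right and rows downward; lengths in mm; the calibration is good to about 2 mm. A picture is of the moment at which its call begins: read the wrist's pose just before it. get_calibration takes no time and is no camera call; for the wrist camera it gives the pose at the moment of the call.
- sign_off(): hands the job in; it is judged then, once.
The state is a dict: "time_s": time; "joint_pos": joint angles; "joint_vel": joint speeds; "effort": joint torques, N m; "eef_pos": TCP position; "ee_rot": TCP orientation; "wrist_force": force on the tool from outside, world axes, zero at the start; "wrist_torque": the same for the moment, N m; "grip_width": finger opening in mm; "finger_force": force on a finger pad.
Only numpy, scipy, OpenCV 4.12 (cv2) and the standard library are available. Lean on these libraries where they do the work, as an engineer would, in place of code of your own. Each camera call takes 0.05 s, during which the arm holds its last target. There are 200 camera calls.

## Working session

There is one attempt and no reset: what is moved stays moved. The work goes in short steps, Python scripts to look and compute and a tool call to move; the robot and the scene stay as the last step left them, time stands still between calls to the robot, and variables do not carry over. Pictures are saved under pics/ and viewed, at most 10 in all, crops included, and the job is handed in when it is done.

Besides the shell and the picture viewer there is one more tool, called after ">>>" in YAML: its name, and indented under it one key for each argument. drive_tool: Moves the arm, as the interface text tells. Its arguments: {"type":"object","properties":{"deltas":{"type":"array"},"hand":{"type":"number"},"force":{"type":"number"}},"required":["deltas"]}

```bash
mkdir -p pics; ls; cat > h.py <<'E'
from workcell import *
import numpy as np, cv2
from scipy.spatial.transform import Rotation as R
def cal(name):
    c=get_calibration(name); o=np.array(c["orientation"],float)
    M=o if o.shape==(3,3) else R.from_euler('xyz',o).as_matrix()
    return np.array(c["camera_matrix"]),np.array(c["eye"],float),M,c
def ray(px,z,c):
    K,e,M,d=c; 
    p=np.linalg.inv(K)@np.array([px[0],px[1],1.0]); v=M@np.array([p[0],-p[1],-1.0])
    return e+v*(z-e[2])/v[2]
def proj(P,c):
    K,e,M,d=c; q=M.T@(np.array(P,float)-e); u=K@np.array([q[0]/-q[2],-q[1]/-q[2],1]); return u[:2]
def snap(name,f):
    im=camera(name); cv2.imwrite('pics/'+f,im[:,:,::-1]); return im
E
python3 - <<'E'
from h import *
print(state())
for n in("top","scene","wrist"): print(n,get_calibration(n))
a=snap("top","top.png");b=snap("scene","scene.png")
E
```

```text
pics
{'time_s': 0.0, 'joint_pos': array([ 1.13095789e+00,  5.33720398e-02,  1.61429981e+00, -1.00971757e-05,
        1.47598118e+00, -1.18993725e-01]), 'joint_vel': array([ 0.00111865,  0.00129632, -0.00137791,  0.00030057,  0.00115646,
        0.00175929]), 'effort': array([ 7.76980869e-04, -3.93667710e+01, -3.70184541e+01, -1.27832055e-05,
        6.74498384e-03, -1.27276451e-05]), 'eef_pos': array([196.8065432 , 592.47392109, 194.35020467]), 'ee_rot': array([-3.13954566e+00, -2.34614577e-04,  2.82074866e+00]), 'wrist_force': array([-0.50890132,  0.67531516, -0.03809687]), 'wrist_torque': array([-0.03703148,  0.02889408,  0.0063044 ]), 'finger_force': 0.0, 'grip_width': 85.00731699801331}
top {'camera_matrix': array([[412.6314418 ,   0.        , 278.89052354],
       [  0.        , 412.6314418 , 209.03166495],
       [  0.        ,   0.        ,   1.        ]]), 'eye': array([ 350.73919805,  -14.93065688, 1343.35482385]), 'orientation': array([ 0.08087265,  0.01320328, -1.59900539])}
scene {'camera_matrix': array([[461.92416654,   0.        , 275.2793602 ],
       [  0.        , 461.92416654, 212.39189035],
       [  0.        ,   0.        ,   1.        ]]), 'eye': array([1495.67086784,   68.88515551,  916.30025011]), 'orientation': array([0.87959578, 0.00774754, 1.64371601])}
wrist {'camera_matrix': array([[363.28090963,   0.        , 284.19429041],
       [  0.        , 363.28090963, 209.4309303 ],
       [  0.        ,   0.        ,   1.        ]]), 'eye': array([117.62599247, 619.06602828, 372.52526652]), 'orientation': array([-0.32928784,  0.00149383,  1.25058219])}
```

View pics/top.png

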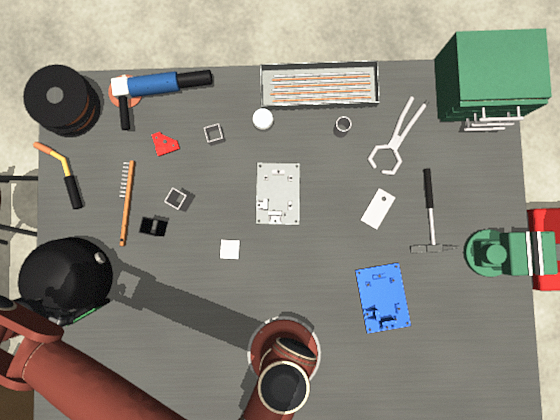

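View pics/scene.png

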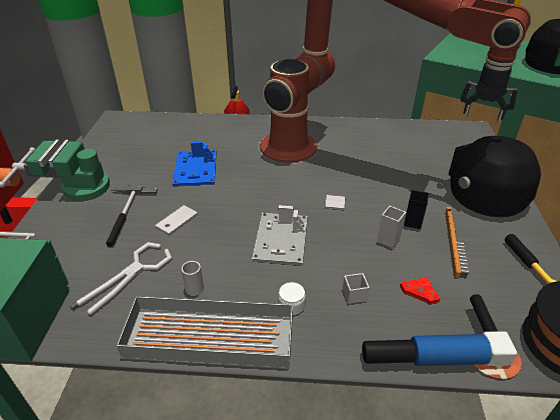

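Top view, candidates for the leg: grey tube (176,198), which is tall in the scene view at (391,227); short offcut (213,133); black tube (153,227); pipe (343,124). For the foot plate: long plate with hole (378,208); square offcut (230,249). For the jig: grey (278,194); blue look-alike (383,297). I choose the grey tube at (176,198), the plate at (378,208) and the grey jig, and check them in one crop.

```bash
python3 - <<'E'
from h import *
im=cv2.imread('pics/top.png'); c=cal("top")
s=cv2.imread('pics/scene.png')
A=cv2.resize(im[150:240,240:410],None,fx=4,fy=4,interpolation=cv2.INTER_CUBIC)
B=cv2.resize(im[170:225,140:225],None,fx=4,fy=4,interpolation=cv2.INTER_CUBIC)
C=cv2.resize(s[190:260,370:455],None,fx=3.5,fy=3.1428,interpolation=cv2.INTER_CUBIC)
out=np.zeros((600,700,3),np.uint8); out[:360,:680]=A; out[365:585,:340]=B; out[365:585,350:350+C.shape[1]]=C[:220]
cv2.imwrite('pics/crop.png',out)
hsv=cv2.cvtColor(im,cv2.COLOR_BGR2HSV)
m=((hsv[...,2]>150)&(hsv[...,1]<60)).astype(np.uint8)
for (x0,y0,x1,y1,z,n) in((350,180,405,235,10,'foot'),(245,155,310,232,12,'jig'),(160,182,192,215,100,'legtop'),):
    k=np.zeros_like(m);k[y0:y1,x0:x1]=m[y0:y1,x0:x1]
    ct=max(cv2.findContours(k,cv2.RETR_EXTERNAL,cv2.CHAIN_APPROX_NONE)[0],key=cv2.contourArea)
    P=np.array([ray(p,z,c)[:2] for p in ct[:,0]],np.float32)
    r=cv2.minAreaRect(P); print(n,r,cv2.minAreaRect(ct)); print(cv2.boxPoints(r).round(0).tolist())
E
```

```text
foot ((452.3856201171875, -319.61871337890625), (63.63368225097656, 123.75350189208984), 57.53816604614258) ((377.6398620605469, 208.3315887451172), (19.866910934448242, 37.93428421020508), 30.256441116333008)
[[383.0, -313.0], [488.0, -380.0], [522.0, -326.0], [417.0, -260.0]]
jig ((512.006103515625, 2.8077239990234375), (139.94676208496094, 202.67703247070312), 88.15828704833984) ((277.5, 193.0), (62.0, 43.0), 90.0)
[[408.0, -64.0], [611.0, -70.0], [616.0, 69.0], [413.0, 76.0]]
legtop ((494.59478759765625, 314.23138427734375), (52.87308120727539, 53.594154357910156), 58.24388885498047) ((174.72059631347656, 198.13235473632812), (17.149858474731445, 17.664352416992188), 30.963756561279297)
[[458.0, 306.0], [503.0, 278.0], [531.0, 323.0], [486.0, 351.0]]
```

View pics/crop.png

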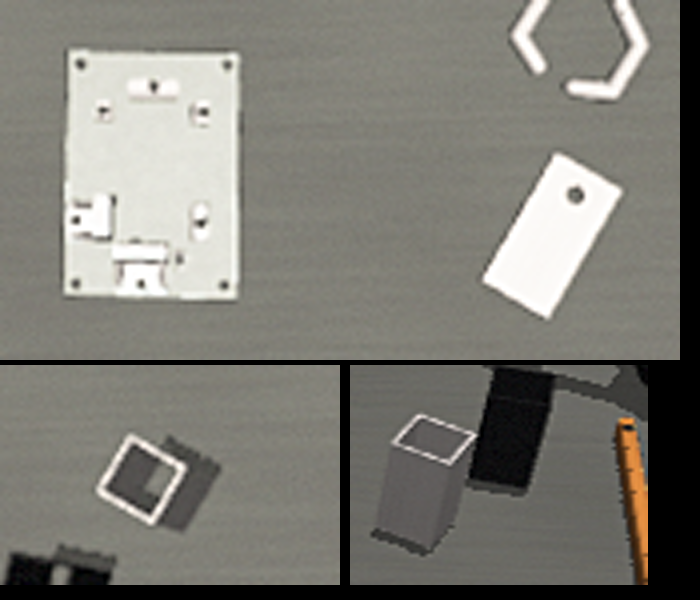

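```bash
cat >> h.py <<'E'
def go(p,psi,base=None):
    "tool-axis shift (m) and rz (rad) from the present pose to world p (mm), tool down at yaw psi (deg)"
    s=state(); M=R.from_euler('xyz',s["ee_rot"]); p0=s["eef_pos"]
    d=M.as_matrix().T@(np.array(p)-p0)/1000
    r=(M.inv()*R.from_euler('xyz',[np.pi,0,np.radians(psi)])).as_rotvec()
    print('go',p,psi,'t',d.round(4),'r',r.round(4))
E
python3 - <<'E'
from h import *
go([480,150,240],147.5); go([459,-324,150],147.5)
c=cal("top"); print(ray((153,227),90,c), ray((383.75,198.5),10,c))
E
```

```text
go [480, 150, 240] 147.5 t [-0.4083 -0.3308 -0.045 ] r [-0.0018 -0.      0.2464]
go [459, -324, 150] 147.5 t [-0.5378 -0.787   0.0458] r [-0.0018 -0.      0.2464]
[409.04908871 384.03869188  90.        ] [ 483.52898687 -340.76686071   10.        ]
```

>>> drive_tool:
  deltas:
    - {"tz":-0.04}
    - {"tx":-0.03,"ty":-0.025,"tz":-0.045,"rz":0.02}
    - {"tx":-0.408,"ty":-0.331,"tz":-0.045,"rz":0.2464}
    - {"tx":-0.408,"ty":-0.331,"tz":-0.045,"rz":0.2464}
    - {"tx":-0.408,"ty":-0.331,"tz":-0.045,"rz":0.2464}
    - {"tx":-0.408,"ty":-0.331,"tz":-0.045,"rz":0.2464}
    - {"tx":-0.408,"ty":-0.331,"tz":-0.045,"rz":0.2464}
    - {"tx":-0.408,"ty":-0.331,"tz":-0.045,"rz":0.2464}
    - {"tx":-0.408,"ty":-0.331,"tz":-0.045,"rz":0.2464}
    - {"tx":-0.408,"ty":-0.331,"tz":-0.045,"rz":0.2464}
    - {"tx":-0.408,"ty":-0.331,"tz":-0.045,"rz":0.2464}
    - {"tx":-0.408,"ty":-0.331,"tz":-0.045,"rz":0.2464}
    - {"tx":-0.408,"ty":-0.331,"tz":-0.045,"rz":0.2464}
    - {"tx":-0.408,"ty":-0.331,"tz":-0.045,"rz":0.2464}
    - {"tx":-0.408,"ty":-0.331,"tz":-0.045,"rz":0.2464}
    - {"tx":-0.408,"ty":-0.331,"tz":-0.045,"rz":0.2464}

```text
schema error: expected keys tx, ty, tz, rx, ry, rz
```

>>> drive_tool:
  deltas:
    - {"tx":0,"ty":0,"tz":-0.04,"rx":0,"ry":0,"rz":0}
    - {"tx":-0.408,"ty":-0.331,"tz":-0.045,"rx":0,"ry":0,"rz":0.246}
    - {"tx":-0.408,"ty":-0.331,"tz":-0.045,"rx":0,"ry":0,"rz":0.246}
    - {"tx":-0.408,"ty":-0.331,"tz":-0.045,"rx":0,"ry":0,"rz":0.246}
    - {"tx":-0.408,"ty":-0.331,"tz":-0.045,"rx":0,"ry":0,"rz":0.246}
    - {"tx":-0.408,"ty":-0.331,"tz":-0.045,"rx":0,"ry":0,"rz":0.246}
    - {"tx":-0.408,"ty":-0.331,"tz":-0.045,"rx":0,"ry":0,"rz":0.246}
    - {"tx":-0.408,"ty":-0.331,"tz":-0.045,"rx":0,"ry":0,"rz":0.246}
    - {"tx":-0.408,"ty":-0.331,"tz":-0.045,"rx":0,"ry":0,"rz":0.246}
    - {"tx":-0.408,"ty":-0.331,"tz":-0.045,"rx":0,"ry":0,"rz":0.246}
    - {"tx":-0.408,"ty":-0.331,"tz":-0.045,"rx":0,"ry":0,"rz":0.246}
    - {"tx":-0.408,"ty":-0.331,"tz":-0.045,"rx":0,"ry":0,"rz":0.246}
    - {"tx":-0.408,"ty":-0.331,"tz":-0.045,"rx":0,"ry":0,"rz":0.246}
    - {"tx":-0.408,"ty":-0.331,"tz":-0.045,"rx":0,"ry":0,"rz":0.246}

```text
time_s: 1.27
eef_pos: [481.0, 147.0, 240.2]
ee_rot: [-3.141, 0.0, 2.572]
wrist_force: [0.8, 0.7, -0.1]
grip_width: 85.8
finger_force: 0.0
```

```bash
python3 - <<'E'
from h import *
go([459,-324,150],147.5)
E
```

```text
go [459, -324, 150] 147.5 t [-0.2354 -0.4084  0.0907] r [-0.001   0.0005 -0.0024]
```

>>> drive_tool:
  deltas:
    - {"tx":-0.235,"ty":-0.408,"tz":0.09,"rx":0,"ry":0,"rz":0}
    - {"tx":-0.235,"ty":-0.408,"tz":0.09,"rx":0,"ry":0,"rz":0}
    - {"tx":-0.235,"ty":-0.408,"tz":0.09,"rx":0,"ry":0,"rz":0}
    - {"tx":-0.235,"ty":-0.408,"tz":0.09,"rx":0,"ry":0,"rz":0}
    - {"tx":-0.235,"ty":-0.408,"tz":0.09,"rx":0,"ry":0,"rz":0}
    - {"tx":-0.235,"ty":-0.408,"tz":0.09,"rx":0,"ry":0,"rz":0}
    - {"tx":-0.235,"ty":-0.408,"tz":0.09,"rx":0,"ry":0,"rz":0}
    - {"tx":-0.235,"ty":-0.408,"tz":0.09,"rx":0,"ry":0,"rz":0}
    - {"tx":-0.235,"ty":-0.408,"tz":0.09,"rx":0,"ry":0,"rz":0}
    - {"tx":-0.235,"ty":-0.408,"tz":0.09,"rx":0,"ry":0,"rz":0}
    - {"tx":-0.235,"ty":-0.408,"tz":0.09,"rx":0,"ry":0,"rz":0}
    - {"tx":-0.235,"ty":-0.408,"tz":0.09,"rx":0,"ry":0,"rz":0}
    - {"tx":-0.235,"ty":-0.408,"tz":0.09,"rx":0,"ry":0,"rz":0}
    - {"tx":-0.235,"ty":-0.408,"tz":0.09,"rx":0,"ry":0,"rz":0}
    - {"tx":-0.235,"ty":-0.408,"tz":0.09,"rx":0,"ry":0,"rz":0}

```text
time_s: 2.52
eef_pos: [458.9, -319.3, 150.3]
ee_rot: [3.141, -0.001, 2.575]
wrist_force: [0.0, 0.8, 0.6]
grip_width: 85.4
finger_force: 0.0
```

```bash
python3 - <<'E'
from h import *
c=cal("wrist"); im=snap("wrist","w1.png"); print(state()["eef_pos"],state()["ee_rot"])
hsv=cv2.cvtColor(im,cv2.COLOR_RGB2HSV); m=((hsv[...,2]>150)&(hsv[...,1]<60)).astype(np.uint8)
for ct in sorted(cv2.findContours(m,cv2.RETR_EXTERNAL,cv2.CHAIN_APPROX_NONE)[0],key=cv2.contourArea)[-3:]:
    P=np.array([ray(p,10,c)[:2] for p in ct[:,0]],np.float32); print(cv2.minAreaRect(ct)[:2],cv2.minAreaRect(P),cv2.boxPoints(cv2.minAreaRect(P)).round().tolist())
E
```

```text
[ 459.23757698 -318.99348674  150.63972125] [ 3.14124248e+00 -1.59878785e-04  2.57587096e+00]
((88.29350280761719, 213.77423095703125), (135.81874084472656, 13.03024959564209)) ((389.155517578125, -488.7517395019531), (120.13497924804688, 13.067914962768555), 1.7750422954559326) [[329.0, -484.0], [329.0, -497.0], [449.0, -493.0], [449.0, -480.0]]
((338.1542663574219, 344.94873046875), (97.26803588867188, 129.22792053222656)) ((646.6290893554688, -369.01171875), (101.7375259399414, 167.04078674316406), 61.47126007080078) [[549.0, -374.0], [696.0, -454.0], [744.0, -364.0], [598.0, -284.0]]
((281.0, 170.5), (131.0, 72.0)) ((451.1075134277344, -316.7455139160156), (62.5847053527832, 119.7374496459961), 57.54294967651367) [[384.0, -311.0], [485.0, -375.0], [518.0, -322.0], [417.0, -258.0]]
```

View pics/w1.png

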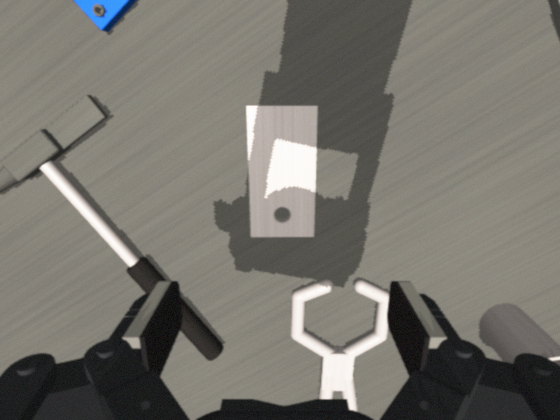

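```bash
python3 - <<'E'
from h import *
go([458,-321,20],147.5);go([458,-321,-4],147.5)
E
```

```text
go [458, -321, 20] 147.5 t [-1.000e-04 -2.400e-03  1.306e-01] r [ 0.0004 -0.0002  0.0015]
go [458, -321, -4] 147.5 t [-1.000e-04 -2.400e-03  1.546e-01] r [ 0.0004 -0.0002  0.0015]
```

>>> drive_tool:
  deltas:
    - {"tx":0,"ty":-0.002,"tz":0.04,"rx":0,"ry":0,"rz":0}
    - {"tx":0,"ty":-0.002,"tz":0.08,"rx":0,"ry":0,"rz":0}
    - {"tx":0,"ty":-0.002,"tz":0.115,"rx":0,"ry":0,"rz":0}
    - {"tx":0,"ty":-0.002,"tz":0.13,"rx":0,"ry":0,"rz":0}
    - {"tx":0,"ty":-0.002,"tz":0.138,"rx":0,"ry":0,"rz":0}
    - {"tx":0,"ty":-0.002,"tz":0.144,"rx":0,"ry":0,"rz":0}
    - {"tx":0,"ty":-0.002,"tz":0.148,"rx":0,"ry":0,"rz":0}
    - {"tx":0,"ty":-0.002,"tz":0.152,"rx":0,"ry":0,"rz":0}
    - {"tx":0,"ty":-0.002,"tz":0.152,"rx":0,"ry":0,"rz":0}
    - {"tx":0,"ty":-0.002,"tz":0.152,"rx":0,"ry":0,"rz":0}
    - {"tx":0,"ty":-0.002,"tz":0.152,"rx":0,"ry":0,"rz":0}
  hand: 88

```text
time_s: 3.48
eef_pos: [458.7, -322.4, -0.3]
ee_rot: [-3.141, 0.002, 2.575]
wrist_force: [-0.3, -0.1, -0.3]
grip_width: 75.0
finger_force: 0.0
```

>>> drive_tool:
  deltas:
    - {"tx":0,"ty":0,"tz":0,"rx":0,"ry":0,"rz":0}
    - {"tx":0,"ty":0,"tz":0,"rx":0,"ry":0,"rz":0}
    - {"tx":0,"ty":0,"tz":0,"rx":0,"ry":0,"rz":0}
    - {"tx":0,"ty":0,"tz":0,"rx":0,"ry":0,"rz":0}
    - {"tx":0,"ty":0,"tz":0,"rx":0,"ry":0,"rz":0}
    - {"tx":0,"ty":0,"tz":0,"rx":0,"ry":0,"rz":0}
  hand: 60
  force: 60

```text
time_s: 3.98
eef_pos: [458.0, -321.7, -1.4]
ee_rot: [-3.142, -0.0, 2.575]
wrist_force: [0.1, 0.3, -0.4]
grip_width: 50.8
finger_force: 0.0
```

```bash
python3 - <<'E'
from h import *
im=snap("wrist","w2.png"); print(state())
E
```

```text
{'time_s': 4.0333, 'joint_pos': array([-7.45385252e-01,  1.05706149e-01,  1.90874830e+00, -1.31429030e-05,
        1.12720804e+00, -1.74933544e+00]), 'joint_vel': array([-0.00048474, -0.00087364, -0.00151846, -0.00012625, -0.00215124,
        0.00057578]), 'effort': array([-4.04685838e-03, -3.62430131e+01, -3.15883827e+01, -4.18596092e-04,
        8.34022285e-05,  2.78281590e-06]), 'eef_pos': array([ 457.96345928, -321.73536988,   -1.4123926 ]), 'ee_rot': array([ 3.14159193e+00, -7.08353177e-05,  2.57475216e+00]), 'wrist_force': array([-1.30652852, -0.2855773 ,  0.1243649 ]), 'wrist_torque': array([ 0.01515063, -0.0288452 , -0.00035436]), 'finger_force': 0.0, 'grip_width': 51.15247099527224}
```

View pics/w2.png

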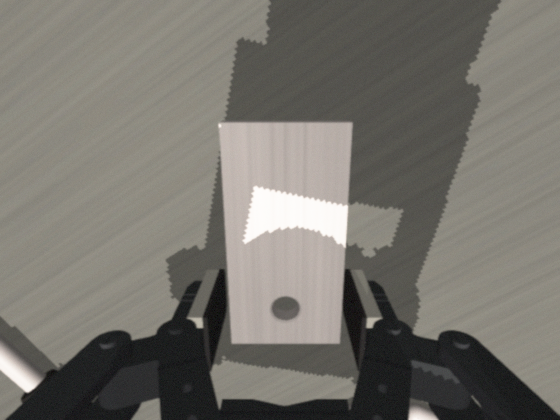

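```bash
python3 - <<'E'
from h import *
c=cal("wrist");s=state();M=R.from_euler('xyz',s["ee_rot"]).as_matrix()
for k in(0,5,10,15,20,30):
  print(k,[proj(s["eef_pos"]+M@np.array([x,y,-k]),c).round().tolist() for x in(-11,11) for y in(-25.5,25.5)])
for x in(-60,0,8,38,60): a=np.radians(-32.5);print(x,proj([451.1+x*np.cos(a),-316.7+x*np.sin(a),10],c).round())
E
```

```text
0 [[238.0, 267.0], [331.0, 267.0], [236.0, 230.0], [332.0, 230.0]]
5 [[236.0, 272.0], [332.0, 272.0], [235.0, 234.0], [334.0, 234.0]]
10 [[235.0, 277.0], [333.0, 277.0], [233.0, 238.0], [335.0, 238.0]]
15 [[234.0, 281.0], [334.0, 281.0], [232.0, 242.0], [336.0, 242.0]]
20 [[233.0, 287.0], [336.0, 287.0], [231.0, 246.0], [338.0, 246.0]]
30 [[230.0, 298.0], [338.0, 298.0], [228.0, 255.0], [341.0, 255.0]]
-60 [286. 121.]
0 [285. 243.]
8 [285. 258.]
38 [285. 309.]
60 [285. 343.]
```

Wrist view: the plate (220–352, 122–344) has not moved. The pads, near (222,275) and (350,275), closed above it, so the tips sit further back than I assumed. I open, go 9 mm lower and close again.

>>> drive_tool:
  deltas:
    - {"tx":0,"ty":0,"tz":0,"rx":0,"ry":0,"rz":0}
    - {"tx":0,"ty":0,"tz":0,"rx":0,"ry":0,"rz":0}
    - {"tx":0,"ty":0,"tz":0,"rx":0,"ry":0,"rz":0}
    - {"tx":0,"ty":0,"tz":0,"rx":0,"ry":0,"rz":0}
    - {"tx":0,"ty":0,"tz":0.003,"rx":0,"ry":0,"rz":0}
    - {"tx":0,"ty":0,"tz":0.006,"rx":0,"ry":0,"rz":0}
    - {"tx":0,"ty":0,"tz":0.009,"rx":0,"ry":0,"rz":0}
    - {"tx":0,"ty":0,"tz":0.009,"rx":0,"ry":0,"rz":0}
  hand: 88

```text
time_s: 4.7
eef_pos: [457.4, -321.2, -11.5]
ee_rot: [3.141, -0.002, 2.575]
wrist_force: [0.1, -0.2, 0.1]
grip_width: 75.3
finger_force: 0.0
```

>>> drive_tool:
  deltas:
    - {"tx":0,"ty":0,"tz":0,"rx":0,"ry":0,"rz":0}
    - {"tx":0,"ty":0,"tz":0,"rx":0,"ry":0,"rz":0}
    - {"tx":0,"ty":0,"tz":0,"rx":0,"ry":0,"rz":0}
    - {"tx":0,"ty":0,"tz":0,"rx":0,"ry":0,"rz":0}
    - {"tx":0,"ty":0,"tz":0,"rx":0,"ry":0,"rz":0}
    - {"tx":0,"ty":0,"tz":0,"rx":0,"ry":0,"rz":0}
  hand: 60
  force: 60

```text
time_s: 5.2
eef_pos: [458.1, -321.8, -10.3]
ee_rot: [-3.142, 0.0, 2.575]
wrist_force: [-0.5, 0.0, 0.0]
grip_width: 51.4
finger_force: 0.0
```

>>> drive_tool:
  deltas:
    - {"tx":0,"ty":0,"tz":0,"rx":0,"ry":0,"rz":0}
    - {"tx":0,"ty":0,"tz":0,"rx":0,"ry":0,"rz":0}
    - {"tx":0,"ty":0,"tz":0,"rx":0,"ry":0,"rz":0}
    - {"tx":0,"ty":0,"tz":0,"rx":0,"ry":0,"rz":0}
    - {"tx":0,"ty":0,"tz":0.003,"rx":0,"ry":0,"rz":0}
    - {"tx":0,"ty":0,"tz":0.006,"rx":0,"ry":0,"rz":0}
    - {"tx":0,"ty":0,"tz":0.008,"rx":0,"ry":0,"rz":0}
    - {"tx":0,"ty":0,"tz":0.008,"rx":0,"ry":0,"rz":0}
  hand: 88

```text
time_s: 5.87
eef_pos: [457.5, -321.2, -19.3]
ee_rot: [3.141, -0.001, 2.575]
wrist_force: [0.1, 0.3, 0.1]
grip_width: 75.2
finger_force: 0.0
```

>>> drive_tool:
  deltas:
    - {"tx":0,"ty":0,"tz":0,"rx":0,"ry":0,"rz":0}
    - {"tx":0,"ty":0,"tz":0,"rx":0,"ry":0,"rz":0}
    - {"tx":0,"ty":0,"tz":0,"rx":0,"ry":0,"rz":0}
    - {"tx":0,"ty":0,"tz":0,"rx":0,"ry":0,"rz":0}
    - {"tx":0,"ty":0,"tz":0,"rx":0,"ry":0,"rz":0}
    - {"tx":0,"ty":0,"tz":0,"rx":0,"ry":0,"rz":0}
  hand: 60
  force: 60

```text
time_s: 6.37
eef_pos: [458.1, -321.8, -18.3]
ee_rot: [-3.142, 0.0, 2.575]
wrist_force: [1.2, 0.0, -0.4]
grip_width: 51.3
finger_force: 0.0
```

```bash
python3 - <<'E'
from h import *
im=snap("wrist","w3.png"); print(state()["wrist_force"],cal("wrist")[1])
E
```

```text
[ 0.3249524  -0.33659474  0.14732579] [ 387.50402116 -277.01137053  159.82990704]
```

View pics/w3.png

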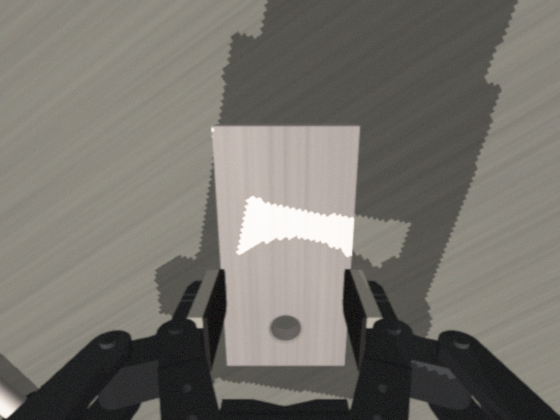

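The pads are still above the plate: a 51 mm gap spans 121 px while the 60 mm plate spans 130 px at the same place, so the tips are about 14 mm over its top. I go 14 mm lower.

>>> drive_tool:
  deltas:
    - {"tx":0,"ty":0,"tz":0,"rx":0,"ry":0,"rz":0}
    - {"tx":0,"ty":0,"tz":0,"rx":0,"ry":0,"rz":0}
    - {"tx":0,"ty":0,"tz":0,"rx":0,"ry":0,"rz":0}
    - {"tx":0,"ty":0,"tz":0.004,"rx":0,"ry":0,"rz":0}
    - {"tx":0,"ty":0,"tz":0.008,"rx":0,"ry":0,"rz":0}
    - {"tx":0,"ty":0,"tz":0.012,"rx":0,"ry":0,"rz":0}
    - {"tx":0,"ty":0,"tz":0.014,"rx":0,"ry":0,"rz":0}
    - {"tx":0,"ty":0,"tz":0.014,"rx":0,"ry":0,"rz":0}
  hand: 88

```text
time_s: 7.08
eef_pos: [457.4, -321.2, -33.5]
ee_rot: [3.141, -0.002, 2.575]
wrist_force: [0.1, 0.1, 1.0]
grip_width: 75.3
finger_force: 0.0
```

>>> drive_tool:
  deltas:
    - {"tx":0,"ty":0,"tz":0,"rx":0,"ry":0,"rz":0}
    - {"tx":0,"ty":0,"tz":0,"rx":0,"ry":0,"rz":0}
    - {"tx":0,"ty":0,"tz":0,"rx":0,"ry":0,"rz":0}
    - {"tx":0,"ty":0,"tz":0,"rx":0,"ry":0,"rz":0}
    - {"tx":0,"ty":0,"tz":0,"rx":0,"ry":0,"rz":0}
    - {"tx":0,"ty":0,"tz":0,"rx":0,"ry":0,"rz":0}
  hand: 60
  force: 60

```text
time_s: 7.58
eef_pos: [458.2, -321.5, -31.5]
ee_rot: [3.141, -0.0, 2.575]
wrist_force: [-2.4, 3.2, 5.7]
grip_width: 55.7
finger_force: 62.4
```

>>> drive_tool:
  deltas:
    - {"tx":0,"ty":0,"tz":0,"rx":0,"ry":0,"rz":0}
    - {"tx":0,"ty":0,"tz":0,"rx":0,"ry":0,"rz":0}
    - {"tx":0,"ty":0,"tz":0,"rx":0,"ry":0,"rz":0}
    - {"tx":0,"ty":0,"tz":0.002,"rx":0,"ry":0,"rz":0}
    - {"tx":0,"ty":0,"tz":0.004,"rx":0,"ry":0,"rz":0}
    - {"tx":0,"ty":0,"tz":0.006,"rx":0,"ry":0,"rz":0}
    - {"tx":0,"ty":0,"tz":0.006,"rx":0,"ry":0,"rz":0}
  hand: 88

```text
time_s: 8.17
eef_pos: [457.6, -321.4, -39.1]
ee_rot: [3.141, -0.001, 2.575]
wrist_force: [0.3, 0.7, -1.0]
grip_width: 75.5
finger_force: 0.0
```

>>> drive_tool:
  deltas:
    - {"tx":0,"ty":0,"tz":0,"rx":0,"ry":0,"rz":0}
    - {"tx":0,"ty":0,"tz":0,"rx":0,"ry":0,"rz":0}
    - {"tx":0,"ty":0,"tz":0,"rx":0,"ry":0,"rz":0}
    - {"tx":0,"ty":0,"tz":0,"rx":0,"ry":0,"rz":0}
    - {"tx":0,"ty":0,"tz":0,"rx":0,"ry":0,"rz":0}
    - {"tx":0,"ty":0,"tz":0,"rx":0,"ry":0,"rz":0}
  hand: 60
  force: 60

```text
time_s: 8.67
eef_pos: [458.3, -321.7, -38.0]
ee_rot: [3.141, 0.0, 2.575]
wrist_force: [-0.2, 2.5, 3.8]
grip_width: 57.7
finger_force: 66.1
```

>>> drive_tool:
  deltas:
    - {"tx":0,"ty":0,"tz":-0.01,"rx":0,"ry":0,"rz":0}
    - {"tx":0,"ty":0,"tz":-0.03,"rx":0,"ry":0,"rz":0}
    - {"tx":0,"ty":0,"tz":-0.06,"rx":0,"ry":0,"rz":0}
    - {"tx":0,"ty":0,"tz":-0.09,"rx":0,"ry":0,"rz":0}
    - {"tx":0,"ty":0,"tz":-0.11,"rx":0,"ry":0,"rz":0}
    - {"tx":0,"ty":0,"tz":-0.12,"rx":0,"ry":0,"rz":0}
    - {"tx":0,"ty":0,"tz":-0.12,"rx":0,"ry":0,"rz":0}
    - {"tx":0,"ty":0,"tz":-0.12,"rx":0,"ry":0,"rz":0}
  force: 90

```text
time_s: 9.33
eef_pos: [457.1, -321.1, 80.1]
ee_rot: [3.141, -0.002, 2.575]
wrist_force: [-0.1, -0.2, -7.8]
grip_width: 56.7
finger_force: 99.4
```

```bash
python3 - <<'E'
from h import *
im=snap("wrist","w4.png"); print(state()["wrist_force"],state()["wrist_torque"],state()["eef_pos"])
E
```

```text
[-0.07101697  0.90323623 -8.41196087] [-0.00258011 -0.02990737 -0.010786  ] [ 456.47997065 -320.52027738   78.98657811]
```

View pics/w4.png

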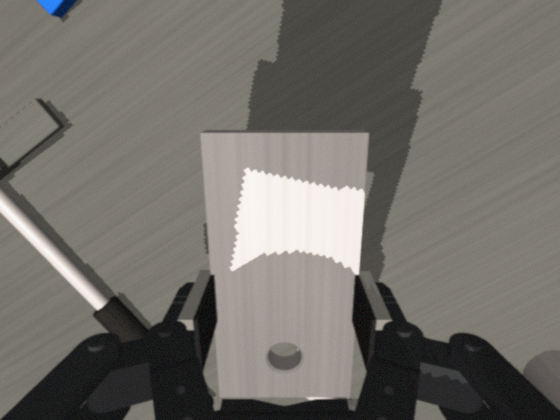

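The plate is held and lifted: far edge (201–369, 131), hole at (285,356), seemingly level. Now I check its pose in the grip and plan the carry.

```bash
python3 - <<'E'
from h import *
c=cal("wrist"); s=state(); M=R.from_euler('xyz',s["ee_rot"]).as_matrix(); z=s["eef_pos"][2]+48
a,b,h=[ray(p,z,c) for p in((201,131),(369,131),(285,356))]
m=(a+b)/2
print(np.linalg.norm(a-b),'edge-hole 98?',np.linalg.norm(h-m), 'pl x yaw',np.degrees(np.arctan2(*(h-m)[1::-1])),np.degrees(np.arctan2(*(a-b)[1::-1])))
cen=m+(h-m)/np.linalg.norm(h-m)*60; t=M.T@(cen-s["eef_pos"]); print('centre in tool',t)
# jig from top again, all points on its base outline
print('effort q',s["joint_pos"].round(2))
im=cv2.imread('pics/top.png')
E
```

```text
59.365963355693324 edge-hole 98? 97.11116739112171 pl x yaw -32.40714203504913 -122.45034856661299
centre in tool [  8.23010512   0.33102151 -47.96531878]
effort q [-0.75 -0.    1.87 -0.    1.28 -1.75]
```

```bash
python3 - <<'E'
from h import *
go([612,0,250],178.2)
E
```

```text
go [612, 0, 250] 178.2 t [ 0.0416  0.354  -0.1706] r [ 0.0017 -0.004  -0.5354]
```

>>> drive_tool:
  deltas:
    - {"tx":0,"ty":0,"tz":-0.04,"rx":0,"ry":0,"rz":0}
    - {"tx":0.005,"ty":0.03,"tz":-0.075,"rx":0,"ry":0,"rz":-0.06}
    - {"tx":0.01,"ty":0.06,"tz":-0.1,"rx":0,"ry":0,"rz":-0.12}
    - {"tx":0.014,"ty":0.095,"tz":-0.115,"rx":0,"ry":0,"rz":-0.18}
    - {"tx":0.018,"ty":0.13,"tz":-0.13,"rx":0,"ry":0,"rz":-0.24}
    - {"tx":0.022,"ty":0.165,"tz":-0.14,"rx":0,"ry":0,"rz":-0.3}
    - {"tx":0.026,"ty":0.2,"tz":-0.15,"rx":0,"ry":0,"rz":-0.36}
    - {"tx":0.03,"ty":0.235,"tz":-0.16,"rx":0,"ry":0,"rz":-0.42}
    - {"tx":0.034,"ty":0.27,"tz":-0.17,"rx":0,"ry":0,"rz":-0.48}
    - {"tx":0.038,"ty":0.305,"tz":-0.17,"rx":0,"ry":0,"rz":-0.535}
    - {"tx":0.041,"ty":0.335,"tz":-0.17,"rx":0,"ry":0,"rz":-0.535}
    - {"tx":0.042,"ty":0.354,"tz":-0.17,"rx":0,"ry":0,"rz":-0.535}
    - {"tx":0.042,"ty":0.354,"tz":-0.17,"rx":0,"ry":0,"rz":-0.535}
    - {"tx":0.042,"ty":0.354,"tz":-0.17,"rx":0,"ry":0,"rz":-0.535}
    - {"tx":0.042,"ty":0.354,"tz":-0.17,"rx":0,"ry":0,"rz":-0.535}

```text
time_s: 10.63
eef_pos: [611.5, -0.8, 248.8]
ee_rot: [-3.141, -0.005, 3.11]
wrist_force: [-0.2, -0.7, -6.2]
grip_width: 56.9
finger_force: 101.8
```

```bash
python3 - <<'E'
from h import *
c=cal("wrist"); im=snap("wrist","w5.png"); np.save('w5c.npy',np.array([c[0],np.tile(c[1],(3,1)),c[2]])); s=state();print(s["eef_pos"],s["ee_rot"],s["wrist_force"],s["grip_width"])
cv2.imwrite('pics/w5c.png',cv2.resize(im[0:300,140:440,::-1],(600,600),interpolation=cv2.INTER_CUBIC))
E
```

```text
[611.67546219  -1.23345278 249.43405822] [-3.14139231 -0.00351935  3.10896208] [ 0.04933125 -0.48203445 -6.86006472] 56.89337115714208
```

View pics/w5c.png

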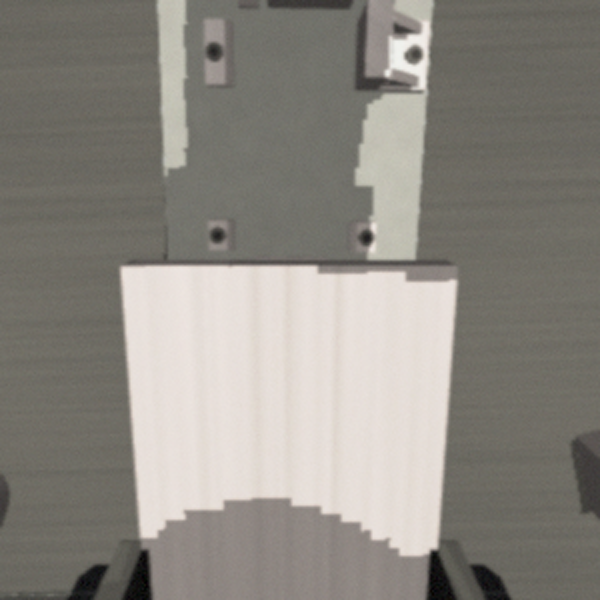

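```bash
python3 - <<'E'
from h import *
a=np.load('w5c.npy'); c=(a[0],a[1][0],a[2],0)
f=lambda u,v,z:ray((140+u/2,v/2),z,c)[:2].round(1)
print('L inner',f(231,235,16),f(229,52,16),'R inner',f(355,235,16),'fence side foot', f(357,88,12))
print('x+42: L',f(220,220,20),'R',f(364,222,20),' x-23 L',f(217,87,16))
print('jig outer edge', f(160,20,12),f(167,250,12),f(433,20,12),f(416,250,12))
# same features in top picture
c=cal("top"); g=lambda u,v,z:ray((240+u/4,150+v/4),z,c)[:2].round(1)
print('top: fence_end top edge',g(113,243,67),g(168,243,67))
E
```

```text
L inner [559.6 -30.6] [468.9 -26.5] R inner [561.8  37.6] fence side foot [487.3  39.1]
x+42: L [551.3 -35.8] R [554.7  42.1]  x-23 L [485.  -33.7]
jig outer edge [452.5 -61.1] [567.  -67.2] [456.9  77.8] [571.3  72. ]
top: fence_end top edge [450.2  32.2] [449.  -10.5]
```

```bash
python3 - <<'E'
from h import *
a=np.load('w5c.npy'); c=(a[0],a[1][0],a[2],0)
g=cv2.GaussianBlur(cv2.imread('pics/w5.png',0).astype(np.float32),(5,5),0)
L=[]
for (u0,v0,u1,v1) in((220,10,223.5,82),(356.5,10,348,125)):
    P=[]
    for v in range(v0,v1):
        u=u0+(u1-u0)*(v-v0)/(v1-v0); r=np.arange(int(u)-5,int(u)+7); d=abs(g[v,r+1]-g[v,r-1]); k=r[d.argmax()]
        w=abs(g[v,k-1:k+4]-g[v,k-3:k+2]) ; P.append(ray(((w*np.arange(k-2,k+3)).sum()/w.sum() if 0 else k,v),12,c)[:2])
    vx,vy,x,y=cv2.fitLine(np.array(P,np.float32),cv2.DIST_HUBER,0,.01,.01).ravel(); s=vy/vx; print('yaw',np.degrees(np.arctan(s)),'y@511',y+s*(511-x)); L.append(y+s*(511-x))
print(np.mean(L))
C=np.array([510.5,5.5]);
for yaw in(-2.7,):
    t=np.radians(yaw); ex=np.array([np.cos(t),np.sin(t)]); ey=np.array([-ex[1],ex[0]])
    # tool x=-ex, tool y = (sin psi,-cos psi)
    psi=180+yaw; p=np.radians(psi); tx=np.array([np.cos(p),np.sin(p)]); ty=np.array([np.sin(p),-np.cos(p)])
    T=C-8.2*tx-0.3*ty; print(T,tx,ty); go([T[0],T[1],249],psi); go([T[0],T[1],-10],psi)
E
```

```text
yaw -2.8557897 y@511 -65.22686
yaw -2.3407612 y@511 74.12591
4.449524
[518.67676504   4.81406014] [-0.99888987  0.04710645] [0.04710645 0.99888987]
go [np.float64(518.6767650394753), np.float64(4.81406014169234), 249] 177.3 t [0.0931 0.003  0.0008] r [-0.0002 -0.0035  0.0145]
go [np.float64(518.6767650394753), np.float64(4.81406014169234), -10] 177.3 t [0.0922 0.0031 0.2598] r [-0.0002 -0.0035  0.0145]
```

>>> drive_tool:
  deltas:
    - {"tx":0.04,"ty":0,"tz":0,"rx":0,"ry":-0.0035,"rz":0.013}
    - {"tx":0.075,"ty":-0.001,"tz":0.01,"rx":0,"ry":-0.0035,"rz":0.013}
    - {"tx":0.088,"ty":-0.0015,"tz":0.04,"rx":0,"ry":-0.0035,"rz":0.013}
    - {"tx":0.088,"ty":-0.0015,"tz":0.08,"rx":0,"ry":-0.0035,"rz":0.013}
    - {"tx":0.088,"ty":-0.0015,"tz":0.12,"rx":0,"ry":-0.0035,"rz":0.013}
    - {"tx":0.088,"ty":-0.0015,"tz":0.155,"rx":0,"ry":-0.0035,"rz":0.013}
    - {"tx":0.088,"ty":-0.0015,"tz":0.18,"rx":0,"ry":-0.0035,"rz":0.013}
    - {"tx":0.088,"ty":-0.0015,"tz":0.2,"rx":0,"ry":-0.0035,"rz":0.013}
    - {"tx":0.088,"ty":-0.0015,"tz":0.21,"rx":0,"ry":-0.0035,"rz":0.013}
    - {"tx":0.088,"ty":-0.0015,"tz":0.21,"rx":0,"ry":-0.0035,"rz":0.013}
    - {"tx":0.088,"ty":-0.0015,"tz":0.21,"rx":0,"ry":-0.0035,"rz":0.013}

```text
time_s: 11.6
eef_pos: [524.7, 0.2, 42.0]
ee_rot: [-3.142, 0.004, 3.096]
wrist_force: [-0.4, -0.5, -5.4]
grip_width: 56.7
finger_force: 101.8
```

```bash
python3 - <<'E'
from h import *
s=state(); print(s["eef_pos"],s["ee_rot"],s["wrist_force"],s["grip_width"])
go([523.7,0.2,-12],177.4)
E
```

```text
[5.24697690e+02 1.58698628e-01 4.19643966e+01] [-3.14153092  0.00352234  3.0958273 ] [-0.38999885 -0.48918656 -5.40113623] 56.66569639952833
go [523.7, 0.2, -12] 177.4 t [ 0.0012 -0.      0.054 ] r [-0.0001  0.0035 -0.0004]
```

>>> drive_tool:
  deltas:
    - {"tx":0.0,"ty":0,"tz":0.015,"rx":0,"ry":0.0035,"rz":0}
    - {"tx":0.0,"ty":0,"tz":0.03,"rx":0,"ry":0.0035,"rz":0}
    - {"tx":0.0,"ty":0,"tz":0.042,"rx":0,"ry":0.0035,"rz":0}
    - {"tx":0.0,"ty":0,"tz":0.049,"rx":0,"ry":0.0035,"rz":0}
    - {"tx":0.0,"ty":0,"tz":0.054,"rx":0,"ry":0.0035,"rz":0}
    - {"tx":0.0,"ty":0,"tz":0.054,"rx":0,"ry":0.0035,"rz":0}
    - {"tx":0.0,"ty":0,"tz":0.054,"rx":0,"ry":0.0035,"rz":0}

```text
time_s: 12.18
eef_pos: [525.3, 0.7, -11.9]
ee_rot: [-3.142, 0.001, 3.097]
wrist_force: [0.4, -0.1, -6.7]
grip_width: 56.5
finger_force: 101.7
```

>>> drive_tool:
  deltas:
    - {"tx":0.001,"ty":0,"tz":0,"rx":0,"ry":0,"rz":0}
    - {"tx":0.002,"ty":0,"tz":0,"rx":0,"ry":0,"rz":0}
    - {"tx":0.003,"ty":0,"tz":0,"rx":0,"ry":0,"rz":0}
    - {"tx":0.004,"ty":0,"tz":0,"rx":0,"ry":0,"rz":0}
    - {"tx":0.005,"ty":0,"tz":0,"rx":0,"ry":0,"rz":0}
    - {"tx":0.005,"ty":0,"tz":0,"rx":0,"ry":0,"rz":0}

```text
time_s: 12.68
eef_pos: [519.6, 1.0, -12.4]
ee_rot: [3.142, -0.0, 3.097]
wrist_force: [0.4, 0.9, -6.6]
grip_width: 57.0
finger_force: 101.8
```

>>> drive_tool:
  deltas:
    - {"tx":0.0007,"ty":0,"tz":0,"rx":0,"ry":0,"rz":0}
    - {"tx":0.0014,"ty":0,"tz":0,"rx":0,"ry":0,"rz":0}
    - {"tx":0.002,"ty":0,"tz":0,"rx":0,"ry":0,"rz":0}
    - {"tx":0.002,"ty":0,"tz":0,"rx":0,"ry":0,"rz":0}
    - {"tx":0.002,"ty":0,"tz":0,"rx":0,"ry":0,"rz":0}

```text
time_s: 13.1
eef_pos: [517.8, 1.1, -12.4]
ee_rot: [3.142, -0.0, 3.097]
wrist_force: [0.5, -0.9, -7.1]
grip_width: 57.0
finger_force: 101.8
```

>>> drive_tool:
  deltas:
    - {"tx":0,"ty":0.0007,"tz":0,"rx":0,"ry":0,"rz":0}
    - {"tx":0,"ty":0.0014,"tz":0,"rx":0,"ry":0,"rz":0}
    - {"tx":0,"ty":0.002,"tz":0,"rx":0,"ry":0,"rz":0}
    - {"tx":0,"ty":0.003,"tz":0,"rx":0,"ry":0,"rz":0}
    - {"tx":0,"ty":0.003,"tz":0,"rx":0,"ry":0,"rz":0}
    - {"tx":0,"ty":0.003,"tz":0,"rx":0,"ry":0,"rz":0}

```text
time_s: 13.6
eef_pos: [518.0, 4.1, -12.4]
ee_rot: [3.142, -0.0, 3.097]
wrist_force: [-0.4, 0.2, -7.3]
grip_width: 56.6
finger_force: 101.8
```

>>> drive_tool:
  deltas:
    - {"tx":0,"ty":0.0007,"tz":0,"rx":0,"ry":0,"rz":0}
    - {"tx":0,"ty":0.0014,"tz":0,"rx":0,"ry":0,"rz":0}
    - {"tx":0,"ty":0.002,"tz":0,"rx":0,"ry":0,"rz":0}
    - {"tx":0,"ty":0.002,"tz":0,"rx":0,"ry":0,"rz":0}
    - {"tx":0,"ty":0.002,"tz":0,"rx":0,"ry":0,"rz":0}

```text
time_s: 14.02
eef_pos: [518.1, 5.7, -12.3]
ee_rot: [-3.141, 0.0, 3.097]
wrist_force: [-0.7, -2.5, -6.7]
grip_width: 56.5
finger_force: 101.8
```

>>> drive_tool:
  deltas:
    - {"tx":0.0005,"ty":0,"tz":0,"rx":0,"ry":0,"rz":0}
    - {"tx":0.001,"ty":0,"tz":0,"rx":0,"ry":0,"rz":0}
    - {"tx":0.0015,"ty":0,"tz":0,"rx":0,"ry":0,"rz":0}
    - {"tx":0.0015,"ty":0,"tz":0,"rx":0,"ry":0,"rz":0}

```text
time_s: 14.35
eef_pos: [517.1, 5.8, -12.0]
ee_rot: [-3.141, 0.001, 3.097]
wrist_force: [2.1, -2.8, -7.4]
grip_width: 57.0
finger_force: 101.8
```

Light contact with both fences. I back off about 1.3 mm from each and lower into the nest.

>>> drive_tool:
  deltas:
    - {"tx":-0.0013,"ty":-0.0014,"tz":0,"rx":0,"ry":0,"rz":0}
    - {"tx":-0.0013,"ty":-0.0014,"tz":0.003,"rx":0,"ry":0,"rz":0}
    - {"tx":-0.0013,"ty":-0.0014,"tz":0.006,"rx":0,"ry":0,"rz":0}
    - {"tx":-0.0013,"ty":-0.0014,"tz":0.008,"rx":0,"ry":0,"rz":0}
    - {"tx":-0.0013,"ty":-0.0014,"tz":0.01,"rx":0,"ry":0,"rz":0}
    - {"tx":-0.0013,"ty":-0.0014,"tz":0.01,"rx":0,"ry":0,"rz":0}
    - {"tx":-0.0013,"ty":-0.0014,"tz":0.01,"rx":0,"ry":0,"rz":0}

```text
time_s: 14.93
eef_pos: [517.4, 4.8, -22.8]
ee_rot: [3.141, -0.001, 3.097]
wrist_force: [0.4, -0.1, -7.2]
grip_width: 57.0
finger_force: 101.8
```

>>> drive_tool:
  deltas:
    - {"tx":0,"ty":0,"tz":0.001,"rx":0,"ry":0,"rz":0}
    - {"tx":0,"ty":0,"tz":0.002,"rx":0,"ry":0,"rz":0}
    - {"tx":0,"ty":0,"tz":0.003,"rx":0,"ry":0,"rz":0}
    - {"tx":0,"ty":0,"tz":0.003,"rx":0,"ry":0,"rz":0}
    - {"tx":0,"ty":0,"tz":0.003,"rx":0,"ry":0,"rz":0}

```text
time_s: 15.35
eef_pos: [517.8, 4.7, -25.3]
ee_rot: [3.142, 0.0, 3.097]
wrist_force: [-0.8, 0.4, -7.1]
grip_width: 56.9
finger_force: 101.9
```

>>> drive_tool:
  deltas:
    - {"tx":0,"ty":0,"tz":0.0005,"rx":0,"ry":0,"rz":0}
    - {"tx":0,"ty":0,"tz":0.001,"rx":0,"ry":0,"rz":0}
    - {"tx":0,"ty":0,"tz":0.0015,"rx":0,"ry":0,"rz":0}
    - {"tx":0,"ty":0,"tz":0.0015,"rx":0,"ry":0,"rz":0}
    - {"tx":0,"ty":0,"tz":0.0015,"rx":0,"ry":0,"rz":0}

```text
time_s: 15.77
eef_pos: [517.9, 4.7, -25.6]
ee_rot: [3.142, -0.001, 3.097]
wrist_force: [-5.6, -0.1, 4.6]
grip_width: 56.8
finger_force: 103.2
```

>>> drive_tool:
  deltas:
    - {"tx":0,"ty":0,"tz":0,"rx":0,"ry":0,"rz":0}
    - {"tx":0,"ty":0,"tz":0,"rx":0,"ry":0,"rz":0}
    - {"tx":0,"ty":0,"tz":0,"rx":0,"ry":0,"rz":0}
    - {"tx":0,"ty":0,"tz":0,"rx":0,"ry":0,"rz":0}
    - {"tx":0,"ty":0,"tz":-0.015,"rx":0,"ry":0,"rz":0}
    - {"tx":0,"ty":0,"tz":-0.05,"rx":0,"ry":0,"rz":0}
    - {"tx":0,"ty":0,"tz":-0.09,"rx":0,"ry":0,"rz":0}
    - {"tx":0,"ty":0,"tz":-0.13,"rx":0,"ry":0,"rz":0}
    - {"tx":-0.03,"ty":0,"tz":-0.16,"rx":0,"ry":0,"rz":0}
    - {"tx":-0.05,"ty":0,"tz":-0.18,"rx":0,"ry":0,"rz":0}
    - {"tx":-0.06,"ty":0,"tz":-0.18,"rx":0,"ry":0,"rz":0}
    - {"tx":-0.06,"ty":0,"tz":-0.18,"rx":0,"ry":0,"rz":0}
    - {"tx":-0.06,"ty":0,"tz":-0.18,"rx":0,"ry":0,"rz":0}
  hand: 88

```text
time_s: 16.85
eef_pos: [577.1, 2.0, 151.8]
ee_rot: [3.141, -0.002, 3.097]
wrist_force: [-0.8, 0.0, -0.4]
grip_width: 75.0
finger_force: 0.0
```

```bash
python3 - <<'E'
from h import *
c=cal("wrist"); im=snap("wrist","w6.png"); np.save('w6c.npy',np.array([c[0],np.tile(c[1],(3,1)),c[2]])); s=state();print(s["eef_pos"],s["ee_rot"],s["grip_width"])
cv2.imwrite('pics/w6c.png',cv2.resize(im[0:300,140:440,::-1],(600,600),interpolation=cv2.INTER_CUBIC))
E
```

```text
[576.1673186    2.14164142 150.92193034] [ 3.14129969 -0.00387798  3.09678556] 75.16387377466415
```

View pics/w6c.png

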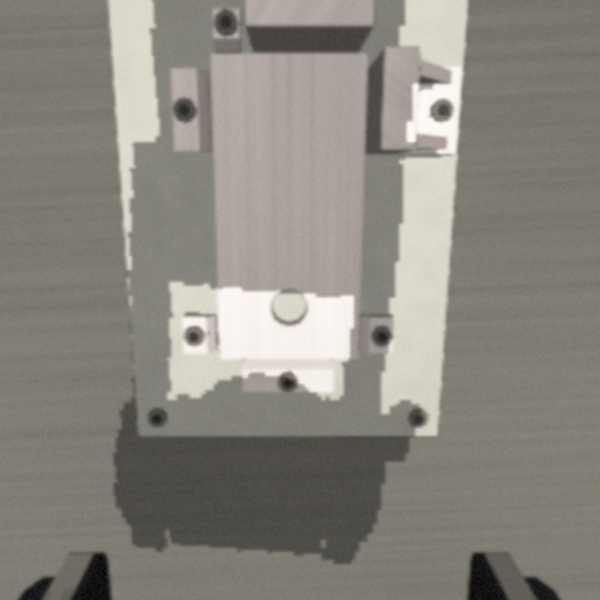

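The plate sits between the blocks, corners at crop (211,53), (366,53), (219,360) and (352,358), with the hole at (289,306) away from the fences. I check its height and flatness from its size, then plan the leg.

```bash
python3 - <<'E'
from h import *
a=np.load('w6c.npy'); c=(a[0],a[1][0],a[2],0)
f=lambda u,v,z:ray((140+u/2,v/2),z,c)[:2]
for z in(22,26):
  A,B,C,D=[f(u,v,z) for u,v in((211,53),(366,53),(219,360),(352,358))]
  print(z,np.linalg.norm(A-B),np.linalg.norm(C-D),np.linalg.norm(A-C),np.linalg.norm(B-D),((A+B+C+D)/4).round(1),np.degrees(np.arctan2(*((C+D-A-B)[::-1]))))
go([494.6,314.2,200],148.2)
E
```

```text
22 59.28475277681905 57.95648650566474 120.68255682749293 119.8184172138939 [511.    4.5] -3.157649672898281
26 58.515164034469066 57.204140287256315 119.1159493477909 118.26302732534799 [510.7   4.5] -3.1576496728982835
go [494.6, 314.2, 200] 148.2 t [ 0.0957  0.3081 -0.0486] r [-0.0007 -0.0039  0.5102]
```

>>> drive_tool:
  deltas:
    - {"tx":0.01,"ty":0.025,"tz":-0.03,"rx":0,"ry":0,"rz":0.06}
    - {"tx":0.02,"ty":0.06,"tz":-0.045,"rx":0,"ry":0,"rz":0.12}
    - {"tx":0.03,"ty":0.095,"tz":-0.048,"rx":0,"ry":0,"rz":0.18}
    - {"tx":0.04,"ty":0.13,"tz":-0.048,"rx":0,"ry":0,"rz":0.24}
    - {"tx":0.05,"ty":0.165,"tz":-0.048,"rx":0,"ry":0,"rz":0.3}
    - {"tx":0.06,"ty":0.2,"tz":-0.048,"rx":0,"ry":0,"rz":0.36}
    - {"tx":0.07,"ty":0.235,"tz":-0.048,"rx":0,"ry":0,"rz":0.42}
    - {"tx":0.08,"ty":0.27,"tz":-0.048,"rx":0,"ry":0,"rz":0.48}
    - {"tx":0.095,"ty":0.308,"tz":-0.048,"rx":0,"ry":0,"rz":0.51}
    - {"tx":0.095,"ty":0.308,"tz":-0.048,"rx":0,"ry":0,"rz":0.51}
    - {"tx":0.095,"ty":0.308,"tz":-0.048,"rx":0,"ry":0,"rz":0.51}
    - {"tx":0.095,"ty":0.308,"tz":-0.048,"rx":0,"ry":0,"rz":0.51}
  hand: 95

```text
time_s: 17.9
eef_pos: [495.4, 313.2, 199.3]
ee_rot: [-3.139, -0.001, 2.588]
wrist_force: [0.1, 0.2, 0.2]
grip_width: 81.3
finger_force: 0.0
```

```bash
python3 - <<'E'
from h import *
c=cal("wrist"); im=snap("wrist","w7.png"); np.save('w7c.npy',np.array([c[0],np.tile(c[1],(3,1)),c[2]])); s=state();print(s["eef_pos"],s["ee_rot"],s["grip_width"])
print(proj([494.6,314.2,100],c),[proj([494.6+25*x,314.2+25*y,100],c).round().tolist() for x,y in((1.37,.32),(-.32,1.37),(-1.37,-.32),(.32,-1.37))])
E
```

```text
[496.00331793 312.70243793 199.70667751] [-3.1393802e+00 -9.2675128e-04  2.5862524e+00] 80.59393589915543
[284.99569377 194.60333252] [[315.0, 224.0], [317.0, 164.0], [253.0, 164.0], [255.0, 224.0]]
```

View pics/w7.png

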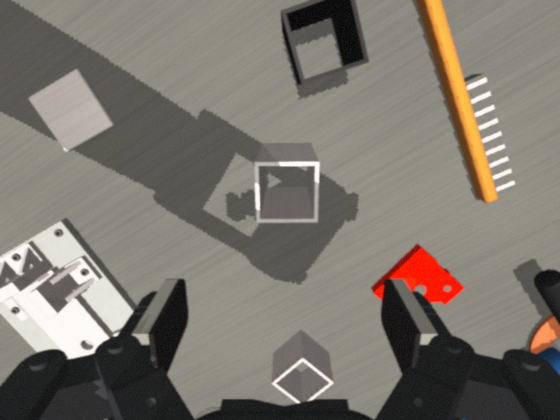

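Wrist view: the leg's top ring has corners (255,161), (319,161), (319,222) and (257,222), open and pale grey. The black tube at (325,40) and the short offcut at (302,380) are clear of it.

```bash
python3 - <<'E'
from h import *
a=np.load('w7c.npy'); c=(a[0],a[1][0],a[2],0)
P=np.array([ray(p,100,c)[:2] for p in((255,161),(319,161),(319,222),(257,222))]); C=P.mean(0)
print(C,[np.linalg.norm(P[i]-P[i-1]).round(1) for i in range(4)],[np.degrees(np.arctan2(*((P[i]-P[i-1])[::-1]))).round(1) for i in range(4)])
print('short',ray((302,382),50,c)); go([*C,15],148.2)
E
```

```text
[494.06533778 316.87408401] [np.float64(50.4), np.float64(49.4), np.float64(50.4), np.float64(50.6)] [np.float64(148.7), np.float64(58.3), np.float64(-29.9), np.float64(-121.7)]
short [706.12158968 206.41900902  50.        ]
go [np.float64(494.0653377806642), np.float64(316.87408400980905), 15] 148.2 t [0.0037 0.0029 0.1847] r [-0.0022 -0.0009 -0.0003]
```

>>> drive_tool:
  deltas:
    - {"tx":0.0035,"ty":0.003,"tz":0.02,"rx":0,"ry":0,"rz":0}
    - {"tx":0.0035,"ty":0.003,"tz":0.06,"rx":0,"ry":0,"rz":0}
    - {"tx":0.0035,"ty":0.003,"tz":0.1,"rx":0,"ry":0,"rz":0}
    - {"tx":0.0035,"ty":0.003,"tz":0.135,"rx":0,"ry":0,"rz":0}
    - {"tx":0.0035,"ty":0.003,"tz":0.16,"rx":0,"ry":0,"rz":0}
    - {"tx":0.0035,"ty":0.003,"tz":0.175,"rx":0,"ry":0,"rz":0}
    - {"tx":0.0035,"ty":0.003,"tz":0.184,"rx":0,"ry":0,"rz":0}
    - {"tx":0.0035,"ty":0.003,"tz":0.184,"rx":0,"ry":0,"rz":0}
    - {"tx":0.0035,"ty":0.003,"tz":0.184,"rx":0,"ry":0,"rz":0}

```text
time_s: 18.7
eef_pos: [495.8, 317.5, 17.4]
ee_rot: [-3.142, 0.0, 2.585]
wrist_force: [0.3, -0.7, 0.4]
grip_width: 81.2
finger_force: 0.0
```

>>> drive_tool:
  deltas:
    - {"tx":0,"ty":0,"tz":0,"rx":0,"ry":0,"rz":0}
    - {"tx":0,"ty":0,"tz":0,"rx":0,"ry":0,"rz":0}
    - {"tx":0,"ty":0,"tz":0,"rx":0,"ry":0,"rz":0}
    - {"tx":0,"ty":0,"tz":0,"rx":0,"ry":0,"rz":0}
    - {"tx":0,"ty":0,"tz":0,"rx":0,"ry":0,"rz":0}
    - {"tx":0,"ty":0,"tz":0,"rx":0,"ry":0,"rz":0}
    - {"tx":0,"ty":0,"tz":0,"rx":0,"ry":0,"rz":0}
  hand: 40
  force: 100

```text
time_s: 19.28
eef_pos: [496.2, 318.2, 19.3]
ee_rot: [3.141, 0.002, 2.587]
wrist_force: [-2.5, -4.3, 5.8]
grip_width: 49.1
finger_force: 101.3
```

>>> drive_tool:
  deltas:
    - {"tx":0,"ty":0,"tz":-0.01,"rx":0,"ry":0,"rz":0}
    - {"tx":0,"ty":0,"tz":-0.03,"rx":0,"ry":0,"rz":0}
    - {"tx":0,"ty":0,"tz":-0.065,"rx":0,"ry":0,"rz":0}
    - {"tx":0,"ty":0,"tz":-0.1,"rx":0,"ry":0,"rz":0}
    - {"tx":0,"ty":0,"tz":-0.12,"rx":0,"ry":0,"rz":0}
    - {"tx":0,"ty":0,"tz":-0.12,"rx":0,"ry":0,"rz":0}
    - {"tx":0,"ty":0,"tz":-0.12,"rx":0,"ry":0,"rz":0}

```text
time_s: 19.87
eef_pos: [495.8, 318.8, 138.4]
ee_rot: [3.139, 0.001, 2.587]
wrist_force: [0.5, -0.7, -4.6]
grip_width: 49.0
finger_force: 103.2
```

```bash
python3 - <<'E'
from h import *
s=state();print(s["wrist_force"],s["wrist_torque"],s["ee_rot"])
go([483.7,5,140],177.4)
c=cal("wrist"); im=snap("wrist","w8.png")
# leg top ring in the grip: brightish ring near predicted place
p=s["eef_pos"]+np.array([0,0,81]); print(proj(p,c)); M=R.from_euler('xyz',s["ee_rot"]).as_matrix()
g=cv2.cvtColor(im,cv2.COLOR_RGB2GRAY); m=(g>150).astype(np.uint8); m[:,:190]=0;m[:,380:]=0
n,l,st,ce=cv2.connectedComponentsWithStats(m); print([(st[i].tolist(),ce[i].round().tolist()) for i in range(1,n) if st[i][4]>150])
E
```

```text
[ 0.51202567 -0.68897688 -4.57721196] [0.04392187 0.06873397 0.04891839] [3.13897973e+00 1.40817990e-03 2.58692981e+00]
go [483.7, 5, 140] 177.4 t [-0.155  -0.2731 -0.0021] r [ 0.0022  0.002  -0.5093]
[284.83064263 355.16714883]
[([266, 87, 90, 58, 501], [304.0, 118.0]), ([282, 125, 83, 45, 877], [320.0, 148.0]), ([314, 143, 52, 37, 510], [339.0, 163.0]), ([343, 168, 37, 34, 524], [363.0, 186.0]), ([195, 175, 60, 44, 466], [226.0, 194.0]), ([352, 233, 28, 20, 168], [368.0, 243.0]), ([194, 285, 182, 117, 3128], [281.0, 314.0])]
```

>>> drive_tool:
  deltas:
    - {"tx":-0.015,"ty":-0.025,"tz":0,"rx":0,"ry":0,"rz":-0.06}
    - {"tx":-0.033,"ty":-0.06,"tz":0,"rx":0,"ry":0,"rz":-0.12}
    - {"tx":-0.052,"ty":-0.092,"tz":0,"rx":0,"ry":0,"rz":-0.18}
    - {"tx":-0.071,"ty":-0.126,"tz":0,"rx":0,"ry":0,"rz":-0.24}
    - {"tx":-0.09,"ty":-0.16,"tz":0,"rx":0,"ry":0,"rz":-0.3}
    - {"tx":-0.109,"ty":-0.194,"tz":0,"rx":0,"ry":0,"rz":-0.36}
    - {"tx":-0.128,"ty":-0.228,"tz":0,"rx":0,"ry":0,"rz":-0.42}
    - {"tx":-0.145,"ty":-0.256,"tz":0,"rx":0,"ry":0,"rz":-0.48}
    - {"tx":-0.155,"ty":-0.273,"tz":0,"rx":0,"ry":0,"rz":-0.509}
    - {"tx":-0.155,"ty":-0.273,"tz":0,"rx":0,"ry":0,"rz":-0.509}
    - {"tx":-0.155,"ty":-0.273,"tz":0,"rx":0,"ry":0,"rz":-0.509}
    - {"tx":-0.155,"ty":-0.273,"tz":0,"rx":0,"ry":0,"rz":-0.509}

```text
time_s: 20.92
eef_pos: [481.7, 5.3, 134.8]
ee_rot: [3.141, -0.004, 3.095]
wrist_force: [-0.6, -0.7, -4.5]
grip_width: 49.5
finger_force: 104.1
```

```bash
python3 - <<'E'
from h import *
s=state();print(s["eef_pos"],s["ee_rot"]); go([483.7,5,46],177.4)
E
```

```text
[481.7090897    5.25847351 134.7691513 ] [ 3.14055798 -0.00407955  3.09539681]
go [483.7, 5, 46] 177.4 t [-0.0024 -0.0003  0.0888] r [ 0.001  -0.0041 -0.0008]
```

>>> drive_tool:
  deltas:
    - {"tx":-0.001,"ty":0,"tz":0.02,"rx":0,"ry":0,"rz":0}
    - {"tx":-0.001,"ty":0,"tz":0.045,"rx":0,"ry":0,"rz":0}
    - {"tx":-0.001,"ty":0,"tz":0.065,"rx":0,"ry":0,"rz":0}
    - {"tx":-0.001,"ty":0,"tz":0.08,"rx":0,"ry":0,"rz":0}
    - {"tx":-0.001,"ty":0,"tz":0.088,"rx":0,"ry":0,"rz":0}
    - {"tx":-0.001,"ty":0,"tz":0.088,"rx":0,"ry":0,"rz":0}
    - {"tx":-0.001,"ty":0,"tz":0.088,"rx":0,"ry":0,"rz":0}
    - {"tx":-0.001,"ty":0,"tz":0.088,"rx":0,"ry":0,"rz":0}
    - {"tx":-0.001,"ty":0,"tz":0.088,"rx":0,"ry":0,"rz":0}

```text
time_s: 21.67
eef_pos: [485.4, 4.6, 50.6]
ee_rot: [-3.141, 0.003, 3.096]
wrist_force: [1.0, 0.8, -4.0]
grip_width: 49.3
finger_force: 104.2
```

```bash
python3 - <<'E'
from h import *
s=state();print(s["eef_pos"],s["ee_rot"],s["wrist_force"]); go([474.1,13.5,46],177.4)
E
```

```text
[485.40879025   4.63005616  50.63981354] [-3.14135417e+00  2.74751316e-03  3.09615303e+00] [ 1.02010593  0.75407662 -3.9718779 ]
go [474.1, 13.5, 46] 177.4 t [0.0117 0.0083 0.0046] r [-0.0002  0.0027 -0.0001]
```

>>> drive_tool:
  deltas:
    - {"tx":0,"ty":0,"tz":0.003,"rx":0,"ry":0,"rz":0}
    - {"tx":0,"ty":0,"tz":0.006,"rx":0,"ry":0,"rz":0}
    - {"tx":0,"ty":0,"tz":0.008,"rx":0,"ry":0,"rz":0}
    - {"tx":0,"ty":0,"tz":0.008,"rx":0,"ry":0,"rz":0}
    - {"tx":0,"ty":0,"tz":0.008,"rx":0,"ry":0,"rz":0}
    - {"tx":0,"ty":0,"tz":0.008,"rx":0,"ry":0,"rz":0}

```text
time_s: 22.17
eef_pos: [484.4, 4.5, 41.3]
ee_rot: [-3.142, 0.001, 3.096]
wrist_force: [-0.6, 0.4, -1.5]
grip_width: 49.0
finger_force: 103.9
```

>>> drive_tool:
  deltas:
    - {"tx":0,"ty":0,"tz":0.0007,"rx":0,"ry":0,"rz":0}
    - {"tx":0,"ty":0,"tz":0.0014,"rx":0,"ry":0,"rz":0}
    - {"tx":0,"ty":0,"tz":0.002,"rx":0,"ry":0,"rz":0}
    - {"tx":0,"ty":0,"tz":0.002,"rx":0,"ry":0,"rz":0}
    - {"tx":0,"ty":0,"tz":0.002,"rx":0,"ry":0,"rz":0}

```text
time_s: 22.58
eef_pos: [484.7, 4.4, 41.2]
ee_rot: [-3.141, 0.0, 3.096]
wrist_force: [-5.3, 0.3, 9.5]
grip_width: 49.1
finger_force: 105.4
```

>>> drive_tool:
  deltas:
    - {"tx":0,"ty":0,"tz":-0.0025,"rx":0,"ry":0,"rz":0}
    - {"tx":0.002,"ty":0.0015,"tz":-0.0025,"rx":0,"ry":0,"rz":0}
    - {"tx":0.004,"ty":0.003,"tz":-0.0025,"rx":0,"ry":0,"rz":0}
    - {"tx":0.006,"ty":0.0045,"tz":-0.0025,"rx":0,"ry":0,"rz":0}
    - {"tx":0.008,"ty":0.006,"tz":-0.0025,"rx":0,"ry":0,"rz":0}
    - {"tx":0.008,"ty":0.006,"tz":-0.0025,"rx":0,"ry":0,"rz":0}
    - {"tx":0.008,"ty":0.006,"tz":-0.0025,"rx":0,"ry":0,"rz":0}

```text
time_s: 23.17
eef_pos: [476.0, 11.3, 41.4]
ee_rot: [3.141, -0.001, 3.096]
wrist_force: [-0.2, 0.4, -2.0]
grip_width: 49.0
finger_force: 104.3
```

>>> drive_tool:
  deltas:
    - {"tx":0,"ty":0.0007,"tz":0,"rx":0,"ry":0,"rz":0}
    - {"tx":0,"ty":0.0014,"tz":0,"rx":0,"ry":0,"rz":0}
    - {"tx":0,"ty":0.002,"tz":0,"rx":0,"ry":0,"rz":0}
    - {"tx":0,"ty":0.002,"tz":0,"rx":0,"ry":0,"rz":0}
    - {"tx":0,"ty":0.002,"tz":0,"rx":0,"ry":0,"rz":0}

```text
time_s: 23.58
eef_pos: [476.4, 13.0, 41.4]
ee_rot: [3.141, -0.0, 3.096]
wrist_force: [-0.3, -0.8, -2.7]
grip_width: 49.1
finger_force: 104.4
```

>>> drive_tool:
  deltas:
    - {"tx":0.0007,"ty":0,"tz":0,"rx":0,"ry":0,"rz":0}
    - {"tx":0.0014,"ty":0,"tz":0,"rx":0,"ry":0,"rz":0}
    - {"tx":0.002,"ty":0,"tz":0,"rx":0,"ry":0,"rz":0}
    - {"tx":0.002,"ty":0,"tz":0,"rx":0,"ry":0,"rz":0}
    - {"tx":0.002,"ty":0,"tz":0,"rx":0,"ry":0,"rz":0}

```text
time_s: 24.0
eef_pos: [475.3, 13.1, 41.7]
ee_rot: [3.141, 0.002, 3.096]
wrist_force: [4.5, 0.4, -7.5]
grip_width: 49.1
finger_force: 103.9
```

>>> drive_tool:
  deltas:
    - {"tx":0,"ty":0.0005,"tz":0,"rx":0,"ry":0,"rz":0}
    - {"tx":0,"ty":0.001,"tz":0,"rx":0,"ry":0,"rz":0}
    - {"tx":0,"ty":0.0015,"tz":0,"rx":0,"ry":0,"rz":0}
    - {"tx":0,"ty":0.0015,"tz":0,"rx":0,"ry":0,"rz":0}
    - {"tx":0,"ty":0.0015,"tz":0,"rx":0,"ry":0,"rz":0}

```text
time_s: 24.42
eef_pos: [475.3, 13.9, 42.2]
ee_rot: [-3.14, 0.002, 3.096]
wrist_force: [4.7, -3.1, -4.7]
grip_width: 48.8
finger_force: 104.1
```

>>> drive_tool:
  deltas:
    - {"tx":0,"ty":0.0005,"tz":0.001,"rx":0,"ry":0,"rz":0}
    - {"tx":0,"ty":0.001,"tz":0.002,"rx":0,"ry":0,"rz":0}
    - {"tx":0,"ty":0.001,"tz":0.002,"rx":0,"ry":0,"rz":0}
    - {"tx":0,"ty":0.001,"tz":0.002,"rx":0,"ry":0,"rz":0}
    - {"tx":0,"ty":0.001,"tz":0.002,"rx":0,"ry":0,"rz":0}

```text
time_s: 24.83
eef_pos: [475.5, 13.9, 41.4]
ee_rot: [-3.138, 0.001, 3.096]
wrist_force: [-0.3, -7.3, 2.4]
grip_width: 48.9
finger_force: 104.8
```

```bash
python3 - <<'E'
from h import *
s=state();print(s["eef_pos"],s["ee_rot"],s["wrist_force"],s["wrist_torque"],s["joint_pos"][0])
E
```

```text
[475.45302201  13.92884544  41.42051755] [-3.13824008e+00  9.70423114e-04  3.09608302e+00] [-0.3277212  -7.31257244  2.41662978] [-0.98097244 -0.0668448  -0.06000174] -0.12515704614396697
```

>>> drive_tool:
  deltas:
    - {"tx":0.001,"ty":0.0007,"tz":0.0003,"rx":-0.001,"ry":0,"rz":0}
    - {"tx":0.002,"ty":0.0014,"tz":0.0006,"rx":-0.003,"ry":0,"rz":0}
    - {"tx":0.003,"ty":0.002,"tz":0.001,"rx":-0.005,"ry":0,"rz":0}
    - {"tx":0.003,"ty":0.002,"tz":0.001,"rx":-0.005,"ry":0,"rz":0}
    - {"tx":0.003,"ty":0.002,"tz":0.001,"rx":-0.005,"ry":0,"rz":0}
    - {"tx":0.003,"ty":0.002,"tz":0.001,"rx":-0.005,"ry":0,"rz":0}

```text
time_s: 25.33
eef_pos: [475.5, 14.0, 41.5]
ee_rot: [-3.139, 0.008, 3.096]
wrist_force: [7.4, -11.5, -1.0]
grip_width: 48.7
finger_force: 104.8
```

```bash
python3 - <<'E'
from h import *
s=state();print(s["eef_pos"],s["ee_rot"],s["wrist_force"],s["wrist_torque"])
E
```

```text
[475.48317583  14.04731478  41.51221045] [-3.13915465  0.00832492  3.09608368] [  7.38571619 -11.53433712  -1.01153174] [-2.18713577 -1.16802808 -0.14175764]
```

>>> drive_tool:
  deltas:
    - {"tx":0,"ty":0,"tz":0.001,"rx":-0.001,"ry":0.004,"rz":0}
    - {"tx":0.001,"ty":0.0005,"tz":0.002,"rx":-0.002,"ry":0.008,"rz":0}
    - {"tx":0.002,"ty":0.001,"tz":0.003,"rx":-0.004,"ry":0.012,"rz":0}
    - {"tx":0.002,"ty":0.001,"tz":0.003,"rx":-0.004,"ry":0.012,"rz":0}
    - {"tx":0.002,"ty":0.001,"tz":0.003,"rx":-0.004,"ry":0.012,"rz":0}
    - {"tx":0.002,"ty":0.001,"tz":0.003,"rx":-0.004,"ry":0.012,"rz":0}

```text
time_s: 25.83
eef_pos: [475.3, 14.1, 41.3]
ee_rot: [-3.141, -0.001, 3.096]
wrist_force: [1.9, -14.7, 11.8]
grip_width: 49.2
finger_force: 105.8
```

```bash
python3 - <<'E'
from h import *
s=state();print(s["eef_pos"],s["ee_rot"],s["wrist_force"],s["wrist_torque"])
E
```

```text
[475.29828687  14.09921646  41.3248835 ] [-3.14106100e+00 -6.48441510e-04  3.09640889e+00] [  1.94863704 -14.69675892  11.77817551] [-2.53867241 -0.73858268 -0.09193755]
```

>>> drive_tool:
  deltas:
    - {"tx":0.001,"ty":0,"tz":0,"rx":0,"ry":0.002,"rz":0}
    - {"tx":0.002,"ty":0,"tz":0,"rx":0,"ry":0.004,"rz":0}
    - {"tx":0.003,"ty":0,"tz":0,"rx":0,"ry":0.006,"rz":0}
    - {"tx":0.004,"ty":0,"tz":0,"rx":0,"ry":0.007,"rz":0}
    - {"tx":0.004,"ty":0,"tz":0,"rx":0,"ry":0.007,"rz":0}
    - {"tx":0.004,"ty":0,"tz":0,"rx":0,"ry":0.007,"rz":0}

```text
time_s: 26.33
eef_pos: [475.1, 14.1, 41.5]
ee_rot: [-3.141, 0.003, 3.096]
wrist_force: [17.6, -13.7, -1.6]
grip_width: 49.0
finger_force: 104.8
```

```bash
python3 - <<'E'
from h import *
s=state();print(s["eef_pos"],s["ee_rot"],s["wrist_force"],s["wrist_torque"])
E
```

```text
[475.09215777  14.09997312  41.48091774] [-3.14120081e+00  2.68323441e-03  3.09602225e+00] [ 17.63843041 -13.65010091  -1.6474129 ] [-2.63974873 -3.03352484 -0.1061865 ]
```

>>> drive_tool:
  deltas:
    - {"tx":0,"ty":0,"tz":0.001,"rx":0,"ry":0.002,"rz":0}
    - {"tx":0,"ty":0,"tz":0.002,"rx":0,"ry":0.003,"rz":0}
    - {"tx":0.0005,"ty":0.0005,"tz":0.003,"rx":0,"ry":0.004,"rz":0}
    - {"tx":0.0005,"ty":0.0005,"tz":0.003,"rx":0,"ry":0.004,"rz":0}
    - {"tx":0.0005,"ty":0.0005,"tz":0.003,"rx":0,"ry":0.004,"rz":0}
    - {"tx":0.0005,"ty":0.0005,"tz":0.003,"rx":0,"ry":0.004,"rz":0}

```text
time_s: 26.83
eef_pos: [475.1, 14.1, 41.3]
ee_rot: [-3.14, -0.002, 3.096]
wrist_force: [8.0, -15.9, 15.2]
grip_width: 49.3
finger_force: 106.1
```

```bash
python3 - <<'E'
from h import *
s=state();print(s["eef_pos"],s["ee_rot"],s["wrist_force"],s["wrist_torque"])
c=cal("wrist"); im=snap("wrist","w9.png"); g=cv2.cvtColor(im,cv2.COLOR_RGB2GRAY)
t=np.radians(-2.6);ex=np.array([np.cos(t),np.sin(t),0]);ey=np.array([-ex[1],ex[0],0])
L=s["eef_pos"]+0; L[2]=122; L=L-1.1*ex
print('leg top expected px',[proj(L+25*(a*ex+b*ey),c).round().tolist() for a,b in((-1,-1),(-1,1),(1,1),(1,-1))])
m=(cv2.GaussianBlur(g,(3,3),0)>140).astype(np.uint8); n,l,st,ce=cv2.connectedComponentsWithStats(m)
print([st[i].tolist() for i in range(1,n) if st[i][4]>200])
E
```

```text
[475.07837078  14.10627359  41.28502899] [-3.14017204e+00 -1.88090257e-03  3.09601091e+00] [  7.95707762 -15.90037596  15.24308905] [-2.59464838 -1.7088344  -0.06993518]
leg top expected px [[202.0, 284.0], [366.0, 284.0], [355.0, 410.0], [212.0, 410.0]]
[[505, 0, 55, 15, 773], [145, 122, 32, 136, 2621], [342, 122, 54, 143, 2818], [244, 129, 78, 42, 2259], [191, 165, 146, 87, 5347], [196, 284, 178, 113, 3122]]
```

>>> drive_tool:
  deltas:
    - {"tx":0.001,"ty":0,"tz":0,"rx":0,"ry":0,"rz":0}
    - {"tx":0.002,"ty":0,"tz":0,"rx":0,"ry":0,"rz":0}
    - {"tx":0.002,"ty":0,"tz":0,"rx":0,"ry":0,"rz":0}
    - {"tx":0.002,"ty":0,"tz":0,"rx":0,"ry":0,"rz":0}
    - {"tx":0.002,"ty":0,"tz":0,"rx":0,"ry":0,"rz":0}
  force: 110

```text
time_s: 27.3
eef_pos: [475.3, 14.1, 41.4]
ee_rot: [-3.14, 0.004, 3.096]
wrist_force: [18.0, -16.3, 8.6]
grip_width: 49.2
finger_force: 110.9
```

```bash
python3 - <<'E'
from h import *
s=state();print(s["eef_pos"],s["ee_rot"],s["wrist_force"],s["wrist_torque"],s["finger_force"])
c=cal("wrist"); im=snap("wrist","w10.png"); g=cv2.GaussianBlur(cv2.cvtColor(im,cv2.COLOR_RGB2GRAY),(3,3),0).astype(float)
def fit(pts,z):
    vx,vy,x,y=cv2.fitLine(np.array([ray(p,z,c)[:2] for p in pts],np.float32),cv2.DIST_HUBER,0,.01,.01).ravel(); return np.degrees(np.arctan2(vy,vx))%180,(x,y)
def edge(line,lo,hi): d=abs(np.diff(line[lo:hi])); return lo+d.argmax()+.5
print('leg far top edge',fit([(u,edge(g[:,u],276,292)) for u in range(215,355,3)],122))
print([ (u,edge(g[:,u],276,292)) for u in range(215,355,20)])
E
```

```text
[475.25220077  14.11004107  41.40208947] [-3.14032152  0.00388513  3.09570314] [ 18.01263917 -16.27841666   8.56845439] [-2.6686363  -2.83377274 -0.14354713] 110.89927911758423
leg far top edge (np.float32(88.64171), (np.float32(449.3451), np.float32(15.713755)))
[(215, np.float64(286.5)), (235, np.float64(286.5)), (255, np.float64(286.5)), (275, np.float64(286.5)), (295, np.float64(285.5)), (315, np.float64(284.5)), (335, np.float64(284.5))]
```

```bash
python3 - <<'E'
from h import *
c=cal("wrist"); im=cv2.imread('pics/w10.png'); g=cv2.GaussianBlur(cv2.cvtColor(im,cv2.COLOR_BGR2GRAY),(3,3),0).astype(float)
t=np.radians(-2.6);ex=np.array([np.cos(t),np.sin(t)]);ey=np.array([-ex[1],ex[0]]); C=np.array([509.5,5.2])
def meas(a,b,z,n,off=0):  # jig-frame segment a->b at height z, search along image normal
    A,B=[proj([*(C+p[0]*ex+p[1]*ey),z],c) for p in(a,b)]
    d=(B-A)/np.linalg.norm(B-A); nn=np.array([-d[1],d[0]]); P=[];W=[]
    for f in np.linspace(.05,.95,60):
        q=A+f*(B-A); s=np.arange(-9,9.01,.25); xy=(q+s[:,None]*nn).astype(np.float32)
        if (xy.min()<2) or (xy[:,0].max()>557) or (xy[:,1].max()>417): continue
        v=cv2.remap(g.astype(np.float32),xy[:,0].copy(),xy[:,1].copy(),cv2.INTER_LINEAR).ravel(); dv=abs(np.gradient(v)); k=dv.argmax()
        if dv[k]>2: P.append(ray(xy[k],z,c)[:2])
    if len(P)<8: print(n,'few',A,B);return
    vx,vy,x,y=cv2.fitLine(np.array(P,np.float32),cv2.DIST_HUBER,0,.01,.01).ravel(); P=np.array(P); r=abs((P-[x,y])@[-vy,vx])
    print(n,len(P),'angle',(np.degrees(np.arctan2(vy,vx))+90)%180-90,'med res',np.median(r),A.round(),B.round())
meas((-100,-70),(-100,70),12,'jig near end'); meas((-95,-70),(0,-70),12,'jig -y'); meas((-95,70),(0,70),12,'jig +y')
meas((-73.5,-14),(-73.5,28),67,'fence_end back top'); meas((-61.5,-14),(-61.5,28),67,'fence_end face top')
meas((-61.5,-18),(-61.5,31),122,'leg far'); meas((-60,31.5),(-13,31.5),122,'leg +y'); meas((-60,-18.5),(-13,-18.5),122,'leg -y'); meas((-11.5,-18),(-11.5,31),122,'leg near')
E
```

```text
jig near end 60 angle 87.3504 med res 0.8727127225179085 [145. 119.] [397. 119.]
jig -y 53 angle -2.725212 med res 0.14311768421632692 [146. 129.] [164. 278.]
jig +y 60 angle -2.5896606 med res 0.1357744440192591 [396. 129.] [381. 278.]
fence_end back top 60 angle 87.40021 med res 3.488411793691456e-06 [235. 193.] [331. 194.]
fence_end face top 60 angle 87.400116 med res 3.516066875165321e-06 [236. 219.] [330. 219.]
leg far 60 angle 88.69032 med res 0.08435491165383167 [201. 283.] [361. 283.]
leg +y 60 angle -4.9725647 med res 0.5303377880375402 [363. 287.] [353. 405.]
leg -y 60 angle 1.0278473 med res 0.3496895295267608 [199. 287.] [210. 405.]
leg near few [211.32962807 408.53589895] [351.47799532 408.6179495 ]
```

```bash
python3 - <<'E'
from h import *
def far(f):
    g=cv2.GaussianBlur(cv2.imread(f,0),(3,3),0).astype(float); P=[]
    for u in range(215,356,2):
        w=g[270:300,u]; d=np.gradient(w); k=abs(d).argmax(); a=max(k-2,0); s=abs(d[a:k+3]); P.append((u,270+(s*np.arange(a,a+len(s))).sum()/s.sum()))
    P=np.array(P,np.float32); vx,vy,x,y=cv2.fitLine(P,cv2.DIST_HUBER,0,.01,.01).ravel(); r=P[:,1]-y-(P[:,0]-x)*vy/vx
    print(f,'slope deg',np.degrees(np.arctan(vy/vx)),'row at 285',y+(285-x)*vy/vx,'res',abs(r).mean(),P[::10].round(1).tolist())
for f in('pics/w8.png','pics/w9.png','pics/w10.png'): far(f)
E
```

```text
pics/w8.png slope deg -1.409222 row at 285 294.7913 res 2.080242 [[215.0, 296.79998779296875], [235.0, 296.1000061035156], [255.0, 295.29998779296875], [275.0, 295.0], [295.0, 294.70001220703125], [315.0, 285.20001220703125], [335.0, 293.79998779296875], [355.0, 284.70001220703125]]
pics/w9.png slope deg 2.2760472 row at 285 288.0685 res 4.2083044 [[215.0, 295.8999938964844], [235.0, 286.0], [255.0, 285.79998779296875], [275.0, 285.0], [295.0, 285.3999938964844], [315.0, 284.79998779296875], [335.0, 293.70001220703125], [355.0, 284.0]]
pics/w10.png slope deg 3.4417841 row at 285 290.1922 res 3.4613206 [[215.0, 296.20001220703125], [235.0, 286.70001220703125], [255.0, 286.20001220703125], [275.0, 294.79998779296875], [295.0, 294.29998779296875], [315.0, 285.0], [335.0, 293.8999938964844], [355.0, 284.1000061035156]]
```

>>> drive_tool:
  deltas:
    - {"tx":0,"ty":0,"tz":0,"rx":0,"ry":0,"rz":0.003}
    - {"tx":0,"ty":0,"tz":0,"rx":0,"ry":0,"rz":0.006}
    - {"tx":0,"ty":0,"tz":0,"rx":0,"ry":0,"rz":0.01}
    - {"tx":0,"ty":0,"tz":0,"rx":0,"ry":0,"rz":0.01}
    - {"tx":0,"ty":0,"tz":0,"rx":0,"ry":0,"rz":0.01}

```text
time_s: 27.77
eef_pos: [475.3, 14.0, 41.4]
ee_rot: [-3.14, 0.004, 3.088]
wrist_force: [17.1, -15.6, 9.5]
grip_width: 49.2
finger_force: 111.2
```

```bash
cat > st.py <<'E'
from h import *
import sys
s=state();print(s["eef_pos"].round(2),s["ee_rot"].round(4),s["wrist_force"].round(1),s["wrist_torque"].round(2))
n=sys.argv[1]; snap("wrist",n); g=cv2.GaussianBlur(cv2.imread('pics/'+n,0),(3,3),0).astype(float); P=[]
for u in range(220,346,3):
    d=abs(np.gradient(g[278:291,u])); k=d.argmax(); a=max(k-2,0); w=d[a:k+3]; P.append((u,278+(w*np.arange(a,a+len(w))).sum()/w.sum()))
p=np.polyfit(*np.array(P).T,1); print('slope',np.degrees(np.arctan(p[0])),'row',np.polyval(p,285))
E
python3 st.py w11.png
```

```text
[475.25  14.    41.38] [-3.1397  0.0039  3.0882] [ 17.1 -15.6   9.5] [-2.68 -2.84  0.66]
slope -1.2672951345537724 row 285.6649125995093
```

>>> drive_tool:
  deltas:
    - {"tx":0,"ty":0,"tz":0,"rx":0,"ry":0,"rz":-0.004}
    - {"tx":0,"ty":0,"tz":0,"rx":0,"ry":0,"rz":-0.008}
    - {"tx":0,"ty":0,"tz":0,"rx":0,"ry":0,"rz":-0.008}
    - {"tx":0,"ty":0,"tz":0,"rx":0,"ry":0,"rz":-0.008}

```text
time_s: 28.15
eef_pos: [475.2, 14.1, 41.4]
ee_rot: [-3.14, 0.004, 3.094]
wrist_force: [16.5, -15.6, 8.3]
grip_width: 49.3
finger_force: 111.1
```

```bash
python3 st.py w12.png; python3 - <<'E'
from h import *
c=cal("wrist"); g=cv2.GaussianBlur(cv2.imread('pics/w12.png',0),(3,3),0).astype(np.float32)
t=np.radians(-2.65);ex=np.array([np.cos(t),np.sin(t)]);ey=np.array([-ex[1],ex[0]]); C=np.array([509.5,5.2])
for yj in(-18.5,31.5):
    P=np.array([proj([*(C-61.5*ex+yj*ey),z],c) for z in np.arange(74,120,2)]); out=[]
    for p in P:
        r=np.arange(-9,9.01,.25,dtype=np.float32)+np.float32(p[0]); v=cv2.remap(g,r[None],np.full((1,len(r)),p[1],np.float32),cv2.INTER_LINEAR).ravel(); d=abs(np.gradient(v)); out.append((r[d.argmax()]-p[0],d.max()))
    o=np.array(out); print(yj,P[0].round(),P[-1].round(),'offset px low->high z',o[:,0].round(1).tolist()); print(o[:,1].round().tolist())
E
```

```text
[475.22  14.08  41.39] [-3.1402  0.0038  3.0938] [ 16.5 -15.6   8.3] [-2.71 -2.8  -0.06]
slope -1.125986375613753 row 285.5793779542192
-18.5 [224. 225.] [202. 276.] offset px low->high z [0.5, 0.3, 1.0, 0.7, -9.0, -8.5, -7.7, -6.7, -6.0, -5.0, -3.0, -2.3, -1.2, 1.8, 3.0, 3.0, 3.0, 3.3, 3.5, 3.8, 4.0, 4.3, 3.5]
[11.0, 12.0, 11.0, 10.0, 6.0, 3.0, 3.0, 3.0, 2.0, 2.0, 3.0, 3.0, 3.0, 2.0, 2.0, 2.0, 2.0, 2.0, 2.0, 2.0, 2.0, 2.0, 2.0]
31.5 [340. 225.] [361. 276.] offset px low->high z [7.0, 8.5, 8.8, 9.0, -0.7, -1.5, -1.3, -1.0, -2.0, -1.7, -1.5, -0.5, -0.5, -0.2, 8.8, 7.8, 5.7, 0.7, 0.5, 0.5, 1.3, 2.0, 1.7]
[1.0, 1.0, 1.0, 1.0, 4.0, 10.0, 10.0, 11.0, 11.0, 11.0, 10.0, 11.0, 11.0, 7.0, 6.0, 6.0, 5.0, 4.0, 3.0, 2.0, 2.0, 3.0, 3.0]
```

The image edges agree that the leg leans about 2° in the grip, top toward +y. I rotate the tool about its x in steps to stand it square.

>>> drive_tool:
  deltas:
    - {"tx":0,"ty":0,"tz":0,"rx":-0.004,"ry":0,"rz":0}
    - {"tx":0,"ty":0,"tz":0,"rx":-0.008,"ry":0,"rz":0}
    - {"tx":0,"ty":0,"tz":0,"rx":-0.012,"ry":0,"rz":0}
    - {"tx":0,"ty":0,"tz":0,"rx":-0.015,"ry":0,"rz":0}
    - {"tx":0,"ty":0,"tz":0,"rx":-0.015,"ry":0,"rz":0}
    - {"tx":0,"ty":0,"tz":0,"rx":-0.015,"ry":0,"rz":0}

```text
time_s: 28.7
eef_pos: [475.2, 14.5, 41.1]
ee_rot: [3.127, 0.004, 3.094]
wrist_force: [18.0, -14.1, 7.9]
grip_width: 49.2
finger_force: 111.3
```

```bash
cat > tilt.py <<'E'
from h import *
import sys
c=cal("wrist"); g=cv2.GaussianBlur(cv2.imread('pics/'+sys.argv[1],0),(3,3),0).astype(np.float32)
t=np.radians(-2.65);ex=np.array([np.cos(t),np.sin(t)]);ey=np.array([-ex[1],ex[0]]); C=np.array([509.5,5.2])
P=[]
for z in np.arange(84,108,1.):   # +y vertical edge of the -x face
    p=proj([*(C-61.5*ex+31.5*ey),z],c); r=np.arange(-6,5.01,.25,dtype=np.float32)+np.float32(p[0]); v=cv2.remap(g,r[None],np.full((1,len(r)),p[1],np.float32),cv2.INTER_LINEAR).ravel(); d=abs(np.gradient(v))
    if d.max()>6: k=d.argmax(); P.append((z,(r[k]-p[0])*np.linalg.norm(c[1]-[450,36,z])/363))
P=np.array(P); f=np.polyfit(*P.T,1); print('lean to +y deg',np.degrees(np.arctan(f[0])),len(P),'off mm',np.polyval(f,95))
E
python3 tilt.py w12.png; python3 st.py w13.png; python3 tilt.py w13.png
```

```text
lean to +y deg 0.9910890028366164 17 off mm -0.8438126512187754
[475.21  14.45  41.12] [3.1272 0.004  3.0938] [ 18.  -14.1   7.9] [-2.59 -3.03 -0.08]
slope -1.2004081035813097 row 285.45815256738007
lean to +y deg -8.310387877060231 3 off mm -2.54538997020453
```

>>> drive_tool:
  deltas:
    - {"tx":0,"ty":0,"tz":0,"rx":-0.004,"ry":0,"rz":0}
    - {"tx":0,"ty":0,"tz":0,"rx":-0.008,"ry":0,"rz":0}
    - {"tx":0,"ty":0,"tz":0,"rx":-0.012,"ry":0,"rz":0}
    - {"tx":0,"ty":0,"tz":0,"rx":-0.012,"ry":0,"rz":0}
    - {"tx":0,"ty":0,"tz":0,"rx":-0.012,"ry":0,"rz":0}

```text
time_s: 29.17
eef_pos: [475.2, 14.7, 40.9]
ee_rot: [3.115, 0.004, 3.094]
wrist_force: [18.4, -11.5, 6.4]
grip_width: 48.9
finger_force: 111.3
```

```bash
python3 st.py w14.png; python3 tilt.py w14.png
```

```text
[475.18  14.71  40.89] [3.1146 0.0041 3.0936] [ 18.4 -11.5   6.4] [-2.39 -3.13 -0.08]
slope -1.2631848702415283 row 285.41655602864444Traceback (most recent call last):
  File "tilt.py", line 9, in <module>
    P=np.array(P); f=np.polyfit(*P.T,1); print('lean to +y deg',np.degrees(np.arctan(f[0])),len(P),'off mm',np.polyval(f,95))
                     ~~~~~~~~~~^^^^^^^^
TypeError: polyfit() missing 2 required positional arguments: 'y' and 'deg'
```

>>> drive_tool:
  deltas:
    - {"tx":0,"ty":0.0003,"tz":0,"rx":0,"ry":0.003,"rz":0}
    - {"tx":0,"ty":0.0006,"tz":0,"rx":0,"ry":0.006,"rz":0}
    - {"tx":0,"ty":0.001,"tz":0,"rx":0,"ry":0.01,"rz":0}
    - {"tx":0,"ty":0.001,"tz":0,"rx":0,"ry":0.01,"rz":0}
    - {"tx":0,"ty":0.001,"tz":0,"rx":0,"ry":0.01,"rz":0}

```text
time_s: 29.63
eef_pos: [474.8, 14.8, 40.8]
ee_rot: [3.117, -0.007, 3.094]
wrist_force: [14.6, -16.3, 8.1]
grip_width: 49.2
finger_force: 111.2
```

```bash
python3 st.py w15.png
```

```text
[474.79  14.75  40.8 ] [ 3.1167 -0.0071  3.0939] [ 14.6 -16.3   8.1] [-2.85 -3.12 -0.16]
slope -0.9911648212600561 row 284.8268615134335
```

```bash
cat > lean.py <<'E'
from h import *
import sys
c=cal("wrist"); n=sys.argv[1]; g=cv2.GaussianBlur(cv2.imread('pics/'+n,0),(3,3),0).astype(float); P=[]
for u in range(220,346,2):
    d=abs(np.gradient(g[278:291,u])); k=d.argmax(); a=max(k-2,0); w=d[a:k+3]; P.append((u,278+(w*np.arange(a,a+len(w))).sum()/w.sum()))
p=np.polyfit(*np.array(P).T,1)
A,B=[ray((u,np.polyval(p,u)),122,c) for u in(220,345)]
t=np.radians(-2.65); ex=np.array([np.cos(t),np.sin(t),0])
# each pixel ray cut with the vertical plane of the leg's -x face (through the middle point) gives heights
m=(A+B)/2; H=[]
for Q in(A,B):
    d=Q-c[1]; k=((m-c[1])@ex)/(d@ex); H.append(c[1]+k*d)
print('lean deg to +y',np.degrees(np.arctan2(H[0][2]-H[1][2],np.linalg.norm((H[0]-H[1])[:2]))),'x of edge in jig',((m[:2]-[509.5,5.2])@ex[:2]))
E
python3 lean.py w15.png
python3 - <<'E'
from h import *
c=cal("wrist"); g=cv2.imread('pics/w15.png',0)
print(g[276:300:1,[225,260,300,340]].T.tolist())
E
```

```text
lean deg to +y 0.3624997009598247 x of edge in jig -60.64932143465621
[[96, 97, 96, 98, 99, 98, 97, 99, 103, 112, 170, 237, 246, 243, 234, 234, 242, 243, 237, 194, 114, 79, 76, 77], [106, 106, 109, 108, 110, 109, 109, 109, 114, 152, 221, 231, 189, 166, 165, 165, 161, 163, 147, 110, 97, 90, 92, 94], [108, 106, 112, 110, 108, 108, 106, 104, 132, 206, 241, 245, 245, 245, 237, 194, 164, 154, 123, 99, 91, 95, 94, 97], [97, 93, 94, 95, 94, 95, 99, 118, 183, 237, 245, 244, 245, 245, 245, 244, 236, 184, 112, 86, 82, 80, 85, 81]]
```

>>> drive_tool:
  deltas:
    - {"tx":0.0002,"ty":0,"tz":0,"rx":-0.003,"ry":-0.002,"rz":0}
    - {"tx":0.0004,"ty":0,"tz":0.0005,"rx":-0.006,"ry":-0.004,"rz":0}
    - {"tx":0.0004,"ty":0,"tz":0.0005,"rx":-0.006,"ry":-0.004,"rz":0}
    - {"tx":0.0004,"ty":0,"tz":0.0005,"rx":-0.006,"ry":-0.004,"rz":0}
    - {"tx":0.0004,"ty":0,"tz":0.0005,"rx":-0.006,"ry":-0.004,"rz":0}

```text
time_s: 30.1
eef_pos: [475.1, 14.9, 40.8]
ee_rot: [3.111, -0.001, 3.094]
wrist_force: [18.3, -15.7, 6.2]
grip_width: 48.9
finger_force: 112.3
```

```bash
python3 st.py w16.png; python3 lean.py w16.png; python3 lean.py w12.png
```

```text
[475.09  14.88  40.75] [ 3.1107e+00 -1.4000e-03  3.0936e+00] [ 18.3 -15.7   6.2] [-3.02 -3.   -0.31]
slope -1.1118853547145733 row 285.3147473885678
lean deg to +y 0.20827617815114075 x of edge in jig -60.75980968136701
lean deg to +y 0.20783744730507367 x of edge in jig -60.66933859809693
```

>>> drive_tool:
  deltas:
    - {"tx":0,"ty":0,"tz":0,"rx":-0.001,"ry":0.002,"rz":0.001}
    - {"tx":0,"ty":0,"tz":0.001,"rx":-0.002,"ry":0.004,"rz":0.003}
    - {"tx":0,"ty":0,"tz":0.001,"rx":-0.002,"ry":0.004,"rz":0.003}
    - {"tx":0,"ty":0,"tz":0.001,"rx":-0.002,"ry":0.004,"rz":0.003}
    - {"tx":0,"ty":0,"tz":0.001,"rx":-0.002,"ry":0.004,"rz":0.003}
    - {"tx":0,"ty":0,"tz":0.001,"rx":-0.002,"ry":0.004,"rz":0.003}

```text
time_s: 30.65
eef_pos: [474.9, 14.9, 40.7]
ee_rot: [3.109, -0.006, 3.092]
wrist_force: [12.3, -13.7, 14.7]
grip_width: 48.8
finger_force: 113.4
```

```bash
python3 st.py w17.png; python3 lean.py w17.png
```

```text
[474.89  14.89  40.7 ] [ 3.1092 -0.0065  3.0921] [ 12.3 -13.7  14.7] [-3.07 -2.54  0.1 ]
slope -1.0743964028676334 row 284.9047874004443
lean deg to +y -0.08612526727917849 x of edge in jig -60.647275114709494
```

>>> drive_tool:
  deltas:
    - {"tx":0.0006,"ty":0.0004,"tz":0,"rx":0,"ry":0,"rz":0}
    - {"tx":0.0012,"ty":0.0008,"tz":0,"rx":0,"ry":0,"rz":0}
    - {"tx":0.0012,"ty":0.0008,"tz":0,"rx":0,"ry":0,"rz":0}
    - {"tx":0.0012,"ty":0.0008,"tz":0,"rx":0,"ry":0,"rz":0}
    - {"tx":0.0012,"ty":0.0008,"tz":0,"rx":0,"ry":0,"rz":0}
    - {"tx":0.0012,"ty":0.0008,"tz":0,"rx":0,"ry":0,"rz":0}

```text
time_s: 31.2
eef_pos: [475.1, 14.8, 40.7]
ee_rot: [3.111, -0.003, 3.092]
wrist_force: [18.6, -18.1, 9.9]
grip_width: 49.3
finger_force: 112.0
```

```bash
python3 st.py w18.png; python3 lean.py w18.png
```

```text
[475.06  14.85  40.74] [ 3.1106e+00 -2.9000e-03  3.0917e+00] [ 18.6 -18.1   9.9] [-3.41 -3.17  0.05]
slope -1.0978290065502452 row 285.24890385769845
lean deg to +y 0.03791787772879225 x of edge in jig -60.69334959658218
```

The leg is upright and pressed with about 18 N on each fence and 14 N down onto the plate, with almost no twist. I'm handing the job in.

```bash
python3 -c "
from workcell import *
print(sign_off())"
```

```text
the job is handed in; nothing more can be done
None
```

I handed the job in, result not yet known: the foot plate measures flat in the nest with its hole away from the fences, and the arm is holding the leg upright on it, pressed at about 18 N against each fence.

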